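# Moisture check of boxed volumes before storage

### The arm

A 6-joint arm with a two-finger parallel gripper is mounted at the origin on the work surface. World frame = base frame: x ahead of the robot, y to its left, z up, the work surface at z = 0. Lengths are in m, angles in degrees, forces in N, time in s.
With the tool pointing down it reaches from about 0.35 to 0.975 m from the base axis. Payload 17.4 kg.
Tool frame: the origin (TCP) lies midway between the tips of the shut fingers; the grasp point (between the pads) lies 19 mm behind it; z points along the fingers, y is the line along which they close (so a half turn about z gives the same grasp; the last joint's range is limited). The gripper opens to 85 mm and grips with 20 to 120 N. Pads are 22 mm wide; open, the fingers measure 114 mm over their backs; the gripper's body (76 mm by 85 mm) begins 54 mm behind the grasp point. The pads swing forward as they close: fully open they stand 13 mm farther back than shut.
Start: joints at [-76.364, 6.646, 82.598, -0, 90.757, -2.166], TCP at [0.184, -0.649, 0.231] pointing down, gripper open.
Joint ranges: [-162.19, 162.19], [-47.58, 125.68], [4.15, 143.07], [-65.23, 245.23], [0.69, 171.88], [-170.13, 170.13]. Speed limits (degrees/s): [108.29, 108.29, 127.2, 180, 180, 180].

### API

Orientations are given as a 3x3 rotation matrix whose columns are the frame's x, y, z axes.
In Python, from workcell import ctrl, imaging, order gives the robot as it stands. The module is installed in compiled form; this text tells all that it offers.
- The arm moves only by the tool send_rows, never from a script. Its argument "steps" is a list of rows, each a list of 6 numbers: the shift along the tool's x, y, z normalised to -1 to 1, where 1 is 50 cm, then the turn, a rotation vector about the tool's x, y, z normalised to -1 to 1, where 1 is 2 pi rad. In form: [[tx, ty, tz, rx, ry, rz], ...]. A call has 1 to 8 rows; each row shifts and turns the commanded pose from where the row before left it, along the tool's axes as they then stand; what a row does not reach is not made up. A row lasts 1/12 s, in which the tool goes at most 41.7 mm and 7.16 degrees, less where a joint would pass 70% of its speed; a pose out of reach is approached as far as the arm can. A call with a number of a shift or a turn outside -1 to 1 is refused whole. A call with a gripper value outside its range is refused whole. "fingers" is the opening, from -1 (shut) to 1 (fully open), set as the call begins (left out, the last holds). The fingers move at their own pace and stop on an object; "force" is the grip in N (left out, the last holds). Time passes only in rows, so rows that do not move let the fingers close. It gives the time, the measured TCP pose, the force, the opening and the grip force at its end, in the units of the state.
- ctrl.read_state(): the state, without advancing time (a new reading comes with each control period).
- imaging.read_camera(name): name is "scene" or "top" or "wrist"; returns (picture, depth): 384x512x3 uint8, red, green, blue; 384x512 float32, m along the optical axis (not along the pixel's ray), 0 where there is no reading.
- imaging.get_calibration(name): a dict with "camera_matrix" (3x3 intrinsics, pixels), "k1" (the pictures are not rectified: a ray, as slopes to the right and down, at radius r is drawn at 1 + k1 r^2 times it, then the intrinsics apply), "origin" and "rotation" of the camera in the world. Camera axes: x right, y up, looking along -z (the intrinsics and any distortion apply to the point x, -y, -z); pixel columns grow to the right and rows downward; lengths in m; the calibration is good to about 2 mm. A picture is of the moment at which its call begins: read the wrist's pose just before it. get_calibration takes no time and is no camera call; for the wrist camera it gives the pose at the moment of the call.
- order.sign_off(): hands the job in; it is judged then, once.
The state is a dict: "clock": time; "qpos": joint angles; "joint_velocities": joint speeds; "joint_efforts": joint torques, N m; "eef_pos": TCP position; "ee_rot": TCP orientation; "force": force on the tool from outside, world axes, zero at the start; "moment": the same for the moment, N m; "width": opening from 0.0 (shut) to 1.0 (fully open); "gripper_force": force on a finger pad.
Only numpy, scipy, OpenCV 4.12 (cv2) and the standard library are available. Lean on these libraries where they do the work, as an engineer would, in place of code of your own. Each camera call takes 0.05 s, during which the arm holds its last target. There are 200 camera calls.

### The job

Check the boxed volumes for damp before they go into store: take the probe from its rest and zero it with its tip on the brass disc; then, in volume order (fewest brass bars first), touch the tip lightly to one dot on the cover of every volume on the bench - the dot of the same colour as the card in the black frame, never the other one - and after the last volume touch the brass disc once more to check for drift, each touch held still for about two seconds. Stand the probe back upright in its rest, collar flat, and press every box's lid down until the catch holds it fully shut. Leave the jar, the folder, the hammer, the brush and the weight where they are.

Things in the scene. Friction and masses are not known exactly. Their poses are not given: they have to be found in the camera images.
- probe: Hand probe of a moisture meter, upright in its rest at the start. Origin on its axis under the orange collar (40 mm disc, z 0 to 6 mm); black square handle 24 x 24 mm above (z 6 to 76 mm, grip here); steel shaft, 10 mm across, down to z = -50 mm; sprung brass tip ends at z = -64 mm when free and gives up to 6 mm (1 N at first touch, 2.5 N fully in). 0.13 kg.
- probe_tip (a point): The rounded end (3 mm radius) of the probe's brass tip.
- probe_rest: Wooden rest for the probe on a 90 x 90 mm foot: a 70 x 70 mm plate with a 22 mm hole, its top 85 mm above the table. Origin under its centre on the table. The probe stands in it with the shaft down the hole and the collar flat on the plate. Fixed, place varies.
- rest_hole (a point): Centre of the rest's hole, at the top of the plate (probe's origin comes here).
- zero_disc (a point): Centre of the top of the brass zero disc (30 mm across) on a grey 56 x 56 mm block, 22 mm above the table. Fixed, place varies.
- zero_block: The grey block, 56 x 56 mm, 20 mm high, that carries the brass zero disc in the middle of its top; origin under its centre. Fixed, place varies.
- job_frame: Shallow BLACK card frame, 95 x 105 mm, 12 mm high, origin under its centre. The card lying in it is today's card. Fixed.
- card_tray: Shallow light WOOD card tray of the same size, 95 x 105 mm, 12 mm high: holds the card that is not in use. Fixed.
- card_blue: Blue card, 75 x 85 x 8 mm, fixed where it lies (in the black frame or in the wooden tray).
- card_yellow: Yellow card, 75 x 85 x 8 mm, fixed where it lies (in the other of the two).
- vol1: Volume 1 in its open wooden box, told by 1 brass bar on cover and lid (lid dark red). Box 120 x 120 x 42 mm, 1 kg, loose; origin under its centre; lid hinge along y at x = +60, z = 42 mm. The book's flat cover fills it at z = 36 mm, with two 16 mm dots: BLUE at x = -20, y = +28 mm, YELLOW at x = -20, y = -28 mm. May be absent.
- lid1 (a joint): Lid of volume 1: angle, 0 shut, 1.1 to 1.45 at the start, 1.57 upright. Flat plate 120 x 120 x 8 mm lying on the box's rim when shut, hinged at the far (+x) rim. A weak spring lifts it; its front edge must be pressed down the last 10 mm (about 5 N) past a ball catch that then holds it shut (below 0.03).
- vol2: Volume 2 in its open wooden box, told by 2 brass bars on cover and lid (lid green). Box 120 x 120 x 42 mm, 1 kg, loose; origin under its centre; lid hinge along y at x = +60, z = 42 mm. The book's flat cover fills it at z = 36 mm, with two 16 mm dots: BLUE at x = -20, y = +28 mm, YELLOW at x = -20, y = -28 mm. May be absent.
- lid2 (a joint): Lid of volume 2: angle, 0 shut, 1.1 to 1.45 at the start, 1.57 upright. Flat plate 120 x 120 x 8 mm lying on the box's rim when shut, hinged at the far (+x) rim. A weak spring lifts it; its front edge must be pressed down the last 10 mm (about 5 N) past a ball catch that then holds it shut (below 0.03).
- vol3: Volume 3 in its open wooden box, told by 3 brass bars on cover and lid (lid light grey). Box 120 x 120 x 42 mm, 1 kg, loose; origin under its centre; lid hinge along y at x = +60, z = 42 mm. The book's flat cover fills it at z = 36 mm, with two 16 mm dots: BLUE at x = -20, y = +28 mm, YELLOW at x = -20, y = -28 mm. May be absent.
- lid3 (a joint): Lid of volume 3: angle, 0 shut, 1.1 to 1.45 at the start, 1.57 upright. Flat plate 120 x 120 x 8 mm lying on the box's rim when shut, hinged at the far (+x) rim. A weak spring lifts it; its front edge must be pressed down the last 10 mm (about 5 N) past a ball catch that then holds it shut (below 0.03).
- vol4: Volume 4 in its open wooden box, told by 4 brass bars on cover and lid (lid white paper). Box 120 x 120 x 42 mm, 1 kg, loose; origin under its centre; lid hinge along y at x = +60, z = 42 mm. The book's flat cover fills it at z = 36 mm, with two 16 mm dots: BLUE at x = -20, y = +28 mm, YELLOW at x = -20, y = -28 mm. May be absent.
- lid4 (a joint): Lid of volume 4: angle, 0 shut, 1.1 to 1.45 at the start, 1.57 upright. Flat plate 120 x 120 x 8 mm lying on the box's rim when shut, hinged at the far (+x) rim. A weak spring lifts it; its front edge must be pressed down the last 10 mm (about 5 N) past a ball catch that then holds it shut (below 0.03).
- glue_jar: Small glue jar, 52 mm across, 60 mm high. Origin under its centre. Not part of the job.
- bone_folder: White bone folder, 20 x 130 x 6 mm. Origin under its centre. Not part of the job.
- hammer: Small hammer lying down. Origin under its centre. Not part of the job.
- brush: Brush lying down. Origin under its centre. Not part of the job.
- weight: Dark steel paperweight with a knob, 70 mm across, 60 mm high. Origin under its centre. Not part of the job.
Not all that is in view belongs to the job. Leave any purple look-alike of the vol2 alone. There is more than one size of the probe_rest; the one meant has the size given above.

How it is judged (in metres and radians):
On the way, in this order (a step that is already met when the one before it is completed fails the run):
1. the probe's tip rests on the brass zero disc (distance between probe_tip and zero_disc below 0.012 m and contact force between probe and zero_block above 0.3 N), for 1.2 s.
2. the probe's tip rests on a dot on the cover of volume 1 (within 9 mm of its centre along the box's x and y) (((x of probe_tip in the frame of vol1 between -0.029 and -0.011 m and y of probe_tip in the frame of vol1 between 0.019 and 0.037 m and z of probe_tip in the frame of vol1 below 0.041 m and contact force between probe and vol1 above 0.3 N) or (x of probe_tip in the frame of vol1 between -0.029 and -0.011 m and y of probe_tip in the frame of vol1 between -0.037 and -0.019 m and z of probe_tip in the frame of vol1 below 0.041 m and contact force between probe and vol1 above 0.3 N))), for 1.2 s.
3. the probe's tip rests on a dot on the cover of volume 2 (within 9 mm of its centre along the box's x and y) (((x of probe_tip in the frame of vol2 between -0.029 and -0.011 m and y of probe_tip in the frame of vol2 between 0.019 and 0.037 m and z of probe_tip in the frame of vol2 below 0.041 m and contact force between probe and vol2 above 0.3 N) or (x of probe_tip in the frame of vol2 between -0.029 and -0.011 m and y of probe_tip in the frame of vol2 between -0.037 and -0.019 m and z of probe_tip in the frame of vol2 below 0.041 m and contact force between probe and vol2 above 0.3 N))), for 1.2 s.
4. the probe's tip rests on a dot on the cover of volume 3 (within 9 mm of its centre along the box's x and y) (((x of probe_tip in the frame of vol3 between -0.029 and -0.011 m and y of probe_tip in the frame of vol3 between 0.019 and 0.037 m and z of probe_tip in the frame of vol3 below 0.041 m and contact force between probe and vol3 above 0.3 N) or (x of probe_tip in the frame of vol3 between -0.029 and -0.011 m and y of probe_tip in the frame of vol3 between -0.037 and -0.019 m and z of probe_tip in the frame of vol3 below 0.041 m and contact force between probe and vol3 above 0.3 N))), for 1.2 s.
5. the probe's tip rests on a dot on the cover of volume 4 (within 9 mm of its centre along the box's x and y) (((x of probe_tip in the frame of vol4 between -0.029 and -0.011 m and y of probe_tip in the frame of vol4 between 0.019 and 0.037 m and z of probe_tip in the frame of vol4 below 0.041 m and contact force between probe and vol4 above 0.3 N) or (x of probe_tip in the frame of vol4 between -0.029 and -0.011 m and y of probe_tip in the frame of vol4 between -0.037 and -0.019 m and z of probe_tip in the frame of vol4 below 0.041 m and contact force between probe and vol4 above 0.3 N))), for 1.2 s.
6. the probe's tip rests on the brass zero disc once more (all of step 1), for 1.2 s.
At the end, for the whole second after the job is handed in: The lid of every box present is shut and held by its catch (joint below 0.03 rad); the probe stands released and at rest in its rest (origin within 12 mm of the hole's centre, tilted less than 0.1 rad) (value of joint each of lid1, lid2, lid3, lid4 below 0.03 rad and distance between probe and rest_hole below 0.012 m and angle between probe's own z axis and vertical below 0.1 rad and linear speed of probe below 0.02 m/s); the robot touches nothing.
It fails at once if a yellow dot is touched with the probe although the blue card lies in the black frame (horizontal distance between card_blue and job_frame below 0.03 m and ((x of probe_tip in the frame of vol1 between -0.029 and -0.011 m and y of probe_tip in the frame of vol1 between -0.037 and -0.019 m and z of probe_tip in the frame of vol1 below 0.041 m and contact force between probe and vol1 above 0.3 N) or (x of probe_tip in the frame of vol2 between -0.029 and -0.011 m and y of probe_tip in the frame of vol2 between -0.037 and -0.019 m and z of probe_tip in the frame of vol2 below 0.041 m and contact force between probe and vol2 above 0.3 N) or (x of probe_tip in the frame of vol3 between -0.029 and -0.011 m and y of probe_tip in the frame of vol3 between -0.037 and -0.019 m and z of probe_tip in the frame of vol3 below 0.041 m and contact force between probe and vol3 above 0.3 N) or (x of probe_tip in the frame of vol4 between -0.029 and -0.011 m and y of probe_tip in the frame of vol4 between -0.037 and -0.019 m and z of probe_tip in the frame of vol4 below 0.041 m and contact force between probe and vol4 above 0.3 N))).
It fails at once if a blue dot is touched with the probe although the yellow card lies in the black frame (horizontal distance between card_yellow and job_frame below 0.03 m and ((x of probe_tip in the frame of vol1 between -0.029 and -0.011 m and y of probe_tip in the frame of vol1 between 0.019 and 0.037 m and z of probe_tip in the frame of vol1 below 0.041 m and contact force between probe and vol1 above 0.3 N) or (x of probe_tip in the frame of vol2 between -0.029 and -0.011 m and y of probe_tip in the frame of vol2 between 0.019 and 0.037 m and z of probe_tip in the frame of vol2 below 0.041 m and contact force between probe and vol2 above 0.3 N) or (x of probe_tip in the frame of vol3 between -0.029 and -0.011 m and y of probe_tip in the frame of vol3 between 0.019 and 0.037 m and z of probe_tip in the frame of vol3 below 0.041 m and contact force between probe and vol3 above 0.3 N) or (x of probe_tip in the frame of vol4 between -0.029 and -0.011 m and y of probe_tip in the frame of vol4 between 0.019 and 0.037 m and z of probe_tip in the frame of vol4 below 0.041 m and contact force between probe and vol4 above 0.3 N))).
It fails at once if the probe is pressed onto a volume or its box with more than 25 N (contact force between probe and vol1 above 25 N or contact force between probe and vol2 above 25 N or contact force between probe and vol3 above 25 N or contact force between probe and vol4 above 25 N).
It fails at once if jar, bone folder, hammer, brush or weight moved more than 40 mm (distance of any of glue_jar, bone_folder, hammer, brush, weight from where it was at the start of the episode above 0.04 m).
Of vol1, vol2, vol3, vol4 only 2 to 4 are there at a start; the rules pass over those that are not, and their reading is None.
At some moment in a run one of vol1, vol2, vol3, vol4 may be knocked a few centimetres aside while the robot is not near it.
It also fails if it takes over 210 s, if anything falls off the work surface, if the arm or the gripper's body presses on something with over 40 N, if the wrist force passes 120 N, or if a joint passes its speed limit or range.

## Working session

There is one attempt and no reset: what is moved stays moved. The work goes in short steps, Python scripts to look and compute and a tool call to move; the robot and the scene stay as the last step left them, time stands still between calls to the robot, and variables do not carry over. Pictures are saved under pics/ and viewed, at most 14 in all, crops included, and the job is handed in when it is done.

Besides the shell and the picture viewer there is one more tool, called after "Request:" as name([rows], argument=value, ...), one row to a line, values as JSON. send_rows: Moves the arm, as the interface text tells. Scaled input: -1 to 1 covers 50 cm each way for a shift and 2 pi rad each way for a turn. Its arguments: {"type":"object","properties":{"steps":{"type":"array"},"fingers":{"type":"number"},"force":{"type":"number"}},"required":["steps"]}

```bash
mkdir -p pics; cat > h.py <<'E'
import numpy as np, cv2
from workcell import ctrl, imaging, order
def grab(n):
    c=imaging.get_calibration(n); p,d=imaging.read_camera(n); return p,d,c
def world(c,d,u,v):
    """pixels (arrays) + depth -> world points"""
    K=np.array(c["camera_matrix"],float); u=np.atleast_1d(u).astype(float); v=np.atleast_1d(v).astype(float)
    k=float(c["k1"])
    xy=cv2.undistortPoints(np.stack([u,v],-1).reshape(-1,1,2),K,np.array([k,0,0,0.])).reshape(-1,2)
    z=d[np.round(v).astype(int),np.round(u).astype(int)]
    P=np.stack([xy[:,0]*z,-xy[:,1]*z,-z],-1)
    return P@np.array(c["rotation"]).T+np.array(c["origin"])
def cloud(c,d):
    v,u=np.mgrid[:d.shape[0],:d.shape[1]]
    return world(c,d,u.ravel(),v.ravel()).reshape(*d.shape,3)
E
python3 - <<'E'
from h import *
s=ctrl.read_state(); print(s)
for n in("top","scene"):
    p,d,c=grab(n); print(n,c,d.min(),d.max())
    cv2.imwrite(f"pics/{n}0.png",cv2.resize(p[...,::-1],(800,600)))
    np.savez(f"{n}0.npz",p=p,d=d,**{k:np.array(v) for k,v in c.items()})
E
```

```text
{'clock': 0.0, 'qpos': array([-7.63641920e+01,  6.67450062e+00,  8.26377250e+01,  7.28364718e-04,
        9.07548310e+01, -2.16716027e+00]), 'joint_velocities': array([ 0.02987851,  0.04503008,  0.01292597,  0.0110851 ,  0.04966825,
       -0.00477068]), 'joint_efforts': array([-3.96367732e-04, -7.31987143e+01, -6.32487845e+01, -1.45103281e-04,
        6.42948464e-03, -6.59649444e-06]), 'eef_pos': array([ 0.18375631, -0.64930463,  0.23053629]), 'ee_rot': array([[ 9.62203850e-01,  2.72330096e-01, -2.63558625e-04],
       [ 2.72330217e-01, -9.62203176e-01,  1.14036793e-03],
       [ 5.69595614e-05, -1.16904139e-03, -9.99999315e-01]]), 'force': array([-0.00403684, -0.7058438 , -0.63998915]), 'moment': array([-0.02312113, -0.04565553, -0.05404323]), 'gripper_force': 0.0, 'width': 1.00050209129099}
top {'camera_matrix': array([[459.221165  ,   0.        , 252.52353476],
       [  0.        , 459.221165  , 200.40735257],
       [  0.        ,   0.        ,   1.        ]]), 'k1': -0.019784750755224345, 'origin': array([0.35672414, 0.06260259, 1.35385519]), 'rotation': array([[ 0.02331729,  0.99484034, -0.09873706],
       [-0.9995447 ,  0.02130724, -0.0213636 ],
       [-0.01914956,  0.09919024,  0.99488421]])} 0.0 2.2421677
scene {'camera_matrix': array([[373.22980905,   0.        , 254.28214567],
       [  0.        , 373.22980905, 194.32351635],
       [  0.        ,   0.        ,   1.        ]]), 'k1': -0.01686258053249959, 'origin': array([0.94719926, 0.46928429, 1.04585999]), 'rotation': array([[-0.63537422, -0.65373458,  0.4110118 ],
       [ 0.77212348, -0.53013594,  0.35040151],
       [-0.01117746,  0.53998795,  0.84159853]])} 0.0 3.2420356
```

View pics/top0.png

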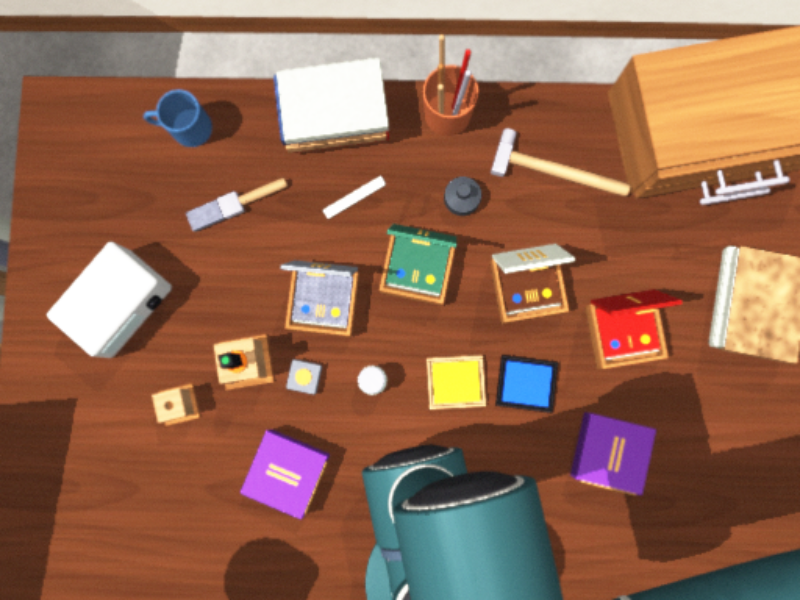

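View pics/scene0.png

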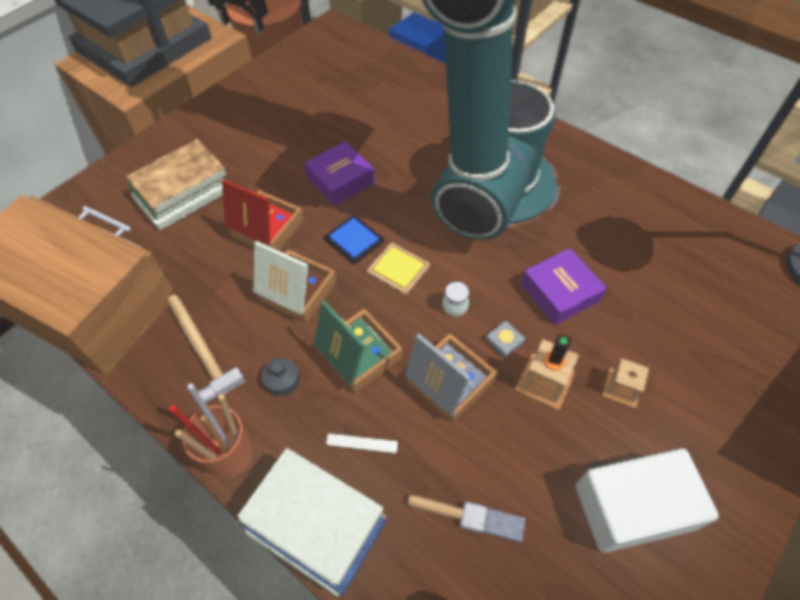

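The top view shows four open boxes, 800 px frame:
- **Volumes:** red, 1 bar (630,335); green, 2 bars (418,270); grey, 3 bars (322,300); white, 4 bars (530,285).
- **Today's card:** blue, in the black frame (527,383). The yellow card is in the wooden tray (456,383).
- **Rests:** the probe (232,362) stands in the larger one (243,362). The smaller, empty one is at (175,405).
- **Other objects:** zero disc at (303,377), jar at (372,380). Purple look-alikes at (285,475) and (615,455) are to be left alone.

Next I'll measure these and check them in a close crop.

```bash
cat >> h.py <<'E'
def blobs(p,W,lo,hi,xy=None,r=.09,zr=(0,.2),amin=8):
    """HSV blobs -> (centroid world median, area), limited to radius r about xy"""
    m=cv2.inRange(cv2.cvtColor(p,cv2.COLOR_RGB2HSV),lo,hi)
    ok=(W[...,2]>zr[0])&(W[...,2]<zr[1])
    if xy is not None: ok&=np.hypot(W[...,0]-xy[0],W[...,1]-xy[1])<r
    m=(m*ok.astype(np.uint8))
    n,l,st,ce=cv2.connectedComponentsWithStats(m)
    return [(np.round(W[l==i].mean(0),4),int(st[i,4]),np.round(ce[i],1)) for i in range(1,n) if st[i,4]>=amin]
BLUE=((105,120,60),(125,255,255)); YEL=((22,110,110),(34,255,255))
def boxes(p,W,cent):
    out={}
    for k,c in cent.items():
        b=[x for x in blobs(p,W,*BLUE,c,.06,(.025,.05))]; y=[x for x in blobs(p,W,*YEL,c,.06,(.025,.05))]
        out[k]=(b,y)
    return out
E
python3 - <<'E'
from h import *
f=np.load("top0.npz"); p,d=f["p"],f["d"]; c={k:f[k] for k in("camera_matrix","k1","origin","rotation")}
W=cloud(c,d)
px={1:(630,335),2:(418,270),3:(322,300),4:(530,285)}
cent={k:W[int(v*.64),int(u*.64)] for k,(u,v) in px.items()}
for k,(b,y) in boxes(p,W,cent).items(): print(k,np.round(cent[k],3)); print("  B",b); print("  Y",y)
for n,(u,v) in dict(probe=(232,362),rest=(262,372),small=(185,400),disc=(303,377),blockedge=(293,388),jar=(372,380),card=(527,383),weight=(462,195),table=(400,330),purpleL=(285,475),purpleR=(615,440)).items():
    print(n,np.round(W[int(v*.64),int(u*.64)],3))
print("disc",blobs(p,W,*YEL,W[int(377*.64),int(303*.64)],.03,(.01,.04)))
# rests extents from height slices
for n,(u,v),z in (("rest",(262,372),(.078,.088)),("small",(185,400),(.03,.12))):
    q=W[int(v*.64),int(u*.64)]; m=(np.hypot(W[...,0]-q[0],W[...,1]-q[1])<.08)&(W[...,2]>z[0])&(W[...,2]<z[1])
    P=W[m]; print(n,len(P),cv2.minAreaRect(P[:,:2].astype(np.float32)*1000),np.median(P[:,2]))
q=W[int(362*.64),int(232*.64)]; m=(np.hypot(W[...,0]-q[0],W[...,1]-q[1])<.05)&(W[...,2]>.13)&(W[...,2]<.18)
P=W[m]; print("probe top",len(P),P.mean(0),cv2.minAreaRect(P[:,:2].astype(np.float32)*1000))
a=p[195:290,80:240,::-1]; b=p[150:245,230:440,::-1]
cv2.imwrite("pics/crop0.png",cv2.resize(a,None,fx=5,fy=5,interpolation=cv2.INTER_CUBIC))
E
```

```text
1 [ 0.458 -0.342  0.034]
  B [(array([ 0.4405, -0.3121,  0.0376]), 18, array([393.1, 219.7]))]
  Y [(array([ 0.4503, -0.3677,  0.0377]), 27, array([412.6, 216.7]))]
2 [0.571 0.051 0.038]
  B [(array([0.5629, 0.0828, 0.037 ]), 21, array([255.9, 174.6]))]
  Y [(array([0.5578, 0.052 , 0.0376]), 8, array([266.5, 176.5])), (array([0.553 , 0.0275, 0.0375]), 26, array([275. , 178.3]))]
3 [0.508 0.225 0.042]
  B [(array([0.493 , 0.2573, 0.0354]), 22, array([195.1, 197.3]))]
  Y [(array([0.4878, 0.2016, 0.0362]), 20, array([214.2, 199.5]))]
4 [ 0.547 -0.158  0.034]
  B [(array([ 0.5213, -0.1326,  0.0373]), 26, array([330.3, 190.3]))]
  Y [(array([ 0.5319, -0.1878,  0.0368]), 27, array([349.5, 187.1]))]
probe [0.389 0.359 0.161]
rest [0.373 0.331 0.053]
small [0.319 0.472 0.04 ]
disc [0.367 0.261 0.022]
blockedge [0.346 0.278 0.022]
jar [0.364 0.128 0.065]
card [ 0.365 -0.157  0.011]
weight [ 0.708 -0.027  0.061]
table [0.459 0.081 0.007]
purpleL [0.19  0.282 0.047]
purpleR [ 0.268 -0.307  0.052]
disc [(array([0.3681, 0.2579, 0.0229]), 69, array([194. , 240.7]))]
rest 354 ((392.6805419921875, 370.760498046875), (70.2706527709961, 72.21401977539062), 10.75744342803955) 0.08507540901219257
small 360 ((309.678466796875, 495.1529235839844), (50.25529098510742, 52.72783279418945), 15.582411766052246) 0.06054341785949324
probe top 110 [0.39083096 0.36723038 0.15714876] ((390.6824645996094, 369.75091552734375), (24.070907592773438, 24.438642501831055), 20.031898498535156)
```

View pics/crop0.png

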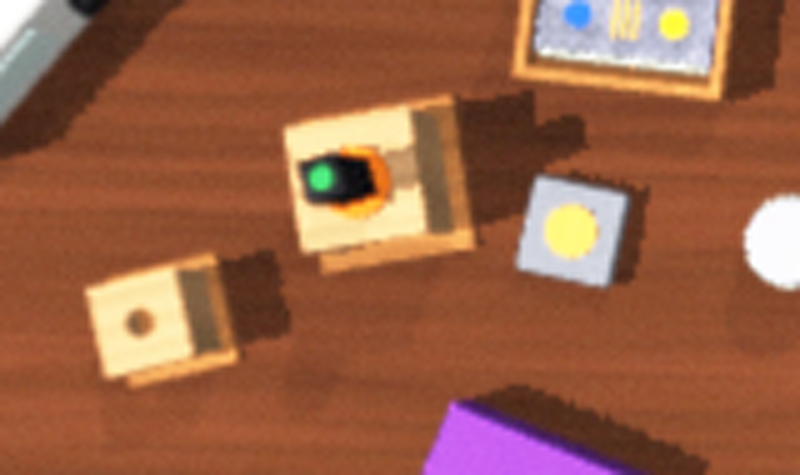

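The crop confirms the choice. The rest with the 70 mm plate (crop 375,185) holds the probe with its orange collar and green-marked top. The decoy rest's plate is 50 mm (crop 150,320), and the brass disc is at (570,232). Blue–yellow dot distances come out at 56 mm, as specified. Now I'll approach the probe.

Request:
send_rows([
  [0,0,-0.05,0,0,0.0146],
  [0,0,-0.05,0,0,0.0146],
  [0,0,-0.05,0,0,0.0146],
  [0.044,-0.066,0,0,0,0],
  [0.044,-0.066,0,0,0,0],
  [0.044,-0.066,0,0,0,0],
  [0.044,-0.066,0,0,0,0],
  [0.044,-0.066,0,0,0,0],
], fingers=1)

```text
clock: 0.77
eef_pos: [0.2942, -0.4828, 0.3059]
ee_rot: [[1.0, 0.0, -0.0], [0.0, -1.0, 0.0], [-0.0, -0.0, -1.0]]
force: [2.0, 0.2, 0.3]
width: 0.998
gripper_force: 0.0
```

```bash
cat >> h.py <<'E'
from scipy.spatial.transform import Rotation as Rn
def plan(x,y,z,yaw=None):
    """tool-axis shift (units) to target and yaw change (units); shift assumes current orientation"""
    s=ctrl.read_state(); R=s["ee_rot"]; d=np.array([x,y,z])-s["eef_pos"]
    cur=np.degrees(np.arctan2(R[1,0],R[0,0]))
    print("t",round(s["clock"],2),"tcp",np.round(s["eef_pos"],4),"yaw",round(cur,2),"tilt",np.round(R[:2,2],4),"F",np.round(s["force"],2),"w",round(s["width"],3),"gf",round(s["gripper_force"],1))
    print("shift",np.round(R.T@d/.5,4),"dist",round(float(np.linalg.norm(d)),4),"rz",None if yaw is None else round(-(yaw-cur)/360,4))
E
python3 -c "
from h import *; plan(.36,.30,.30,0)"
```

```text
t 0.77 tcp [ 0.2942 -0.4828  0.3059] yaw 0.01 tilt [-0.0001  0.0004] F [1.97 0.18 0.26] w 0.998 gf 0.0
shift [ 0.1317 -1.5655  0.0125] dist 0.7855 rz 0.0
```

Request:
send_rows([
  [0.036,-0.07,0,0,0,0],
  [0.036,-0.07,0,0,0,0],
  [0.036,-0.07,0,0,0,0],
  [0.036,-0.07,0,0,0,0],
  [0.036,-0.07,0,0,0,0],
  [0.036,-0.07,0,0,0,0],
  [0.036,-0.07,0,0,0,0],
  [0.036,-0.07,0,0,0,0],
])

```text
clock: 1.43
eef_pos: [0.4378, -0.2024, 0.3063]
ee_rot: [[1.0, 0.0, 0.0], [0.0, -1.0, -0.0], [0.0, 0.0, -1.0]]
force: [1.5, -0.4, -1.0]
width: 1.006
gripper_force: 0.0
```

Request:
send_rows([
  [-0.013,-0.078,0,0,0,0],
  [-0.013,-0.078,0,0,0,0],
  [-0.013,-0.078,0,0,0,0],
  [-0.013,-0.078,0,0,0,0],
  [-0.013,-0.078,0,0,0,0],
  [-0.013,-0.078,0,0,0,0],
  [-0.013,-0.078,0,0,0,0],
  [-0.013,-0.078,0,0,0,0],
])

```text
clock: 2.1
eef_pos: [0.3844, 0.1093, 0.3063]
ee_rot: [[1.0, 0.0, 0.001], [0.0, -1.0, 0.0], [0.001, -0.0, -1.0]]
force: [0.8, -0.0, 0.1]
width: 1.0
gripper_force: 0.0
```

Request:
send_rows([
  [-0.013,-0.078,0,0,0,0],
  [-0.013,-0.078,0,0,0,0],
  [-0.013,-0.078,0,0,0,0],
  [-0.013,-0.078,0,0,0,0],
  [-0.013,-0.078,0,0,0,0],
  [0,0,0,0,0,0],
  [0,0,0,0,0,0],
])

```text
clock: 2.68
eef_pos: [0.352, 0.3041, 0.3056]
ee_rot: [[1.0, 0.004, -0.001], [0.004, -1.0, -0.001], [-0.001, 0.001, -1.0]]
force: [0.2, 0.4, 0.2]
width: 1.001
gripper_force: 0.0
```

```bash
python3 - <<'E'
from h import *
plan(.39,.37,.30,0)
p,d,c=grab("wrist"); np.savez("w1.npz",p=p,d=d,**{k:np.array(v) for k,v in c.items()})
print(c["origin"],np.round(c["rotation"],3))
W=cloud(c,d)
def rect(xy,r,z):
    m=(np.hypot(W[...,0]-xy[0],W[...,1]-xy[1])<r)&(W[...,2]>z[0])&(W[...,2]<z[1]); P=W[m]
    if len(P)<5: return len(P)
    return len(P),cv2.minAreaRect(P[:,:2].astype(np.float32)*1000),np.median(P[:,2])
print("handle top",rect((.39,.37),.05,(.152,.17))); print("plate",rect((.39,.37),.06,(.078,.088)))
print("disc",blobs(p,W,*YEL,(.368,.259),.03,(.01,.04)))
cv2.imwrite("pics/w1.png",p[...,::-1])
E
```

```text
t 2.68 tcp [0.352  0.3041 0.3056] yaw 0.24 tilt [-0.0013 -0.001 ] F [0.24 0.36 0.23] w 1.001 gf 0.0
shift [ 0.0766 -0.1315  0.0109] dist 0.0763 rz 0.0007
[0.42215169 0.30471659 0.44845824] [[ 0.004  0.962  0.274]
 [-1.     0.004  0.003]
 [ 0.002 -0.274  0.962]]
handle top (500, ((393.15771484375, 371.12701416015625), (23.837507247924805, 24.441864013671875), 18.074420928955078), np.float64(0.1610819213441023))
plate (1801, ((394.2172546386719, 371.9567565917969), (69.59862518310547, 70.87814331054688), 11.057342529296875), np.float64(0.08535148611626964))
disc [(array([0.3694, 0.2598, 0.0223]), 251, array([283.9, 150.6]))]
```

View pics/w1.png

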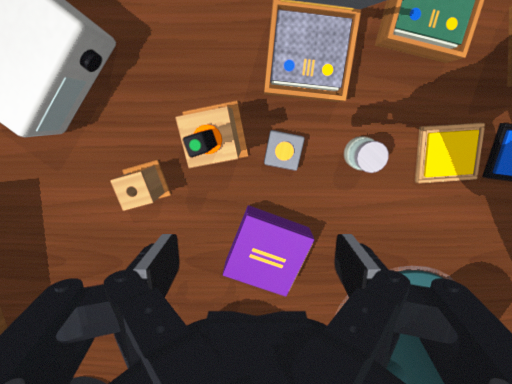

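The wrist view shows the probe's green top at (198,143) in the large rest, and the disc at (284,151). The handle is turned about 18°. Aligning above it.

Request:
send_rows([
  [0.0277,-0.0447,0,0,0,0],
  [0.0277,-0.0447,0,0,0,0],
  [0.0277,-0.0447,0,0,0,0],
  [0,0,0.04,0,0,-0.0165],
  [0,0,0.04,0,0,-0.0165],
  [0,0,0.04,0,0,-0.0165],
  [0,0,0,0,0,0],
  [0,0,0,0,0,0],
])

```text
clock: 3.4
eef_pos: [0.3946, 0.3685, 0.2462]
ee_rot: [[0.953, 0.302, -0.001], [0.302, -0.953, -0.001], [-0.001, 0.001, -1.0]]
force: [-0.5, 0.3, 0.9]
width: 0.996
gripper_force: 0.0
```

```bash
python3 - <<'E'
from h import *
plan(.3935,.3715,.126,18)
p,d,c=grab("wrist"); W=cloud(c,d)
for n,r,z in(("top",.04,(.150,.17)),("plate",.06,(.078,.088))):
    m=(np.hypot(W[...,0]-.393,W[...,1]-.371)<r)&(W[...,2]>z[0])&(W[...,2]<z[1]); P=W[m]; print(n,len(P),cv2.minAreaRect(P[:,:2].astype(np.float32)*1000) if len(P)>5 else 0)
cv2.imwrite("pics/w2.png",p[...,::-1])
E
```

```text
t 3.4 tcp [0.3946 0.3685 0.2462] yaw 17.58 tilt [-0.0008 -0.0008] F [-0.5   0.29  0.88] w 0.996 gf 0.0
shift [ 0.     -0.0066  0.2404] dist 0.1203 rz -0.0012
top 709 ((393.4241027832031, 371.2291564941406), (23.507709503173828, 23.952560424804688), 17.65894317626953)
plate 2289 ((394.6583557128906, 371.7215270996094), (70.15084838867188, 70.28236389160156), 10.834261894226074)
```

View pics/w2.png

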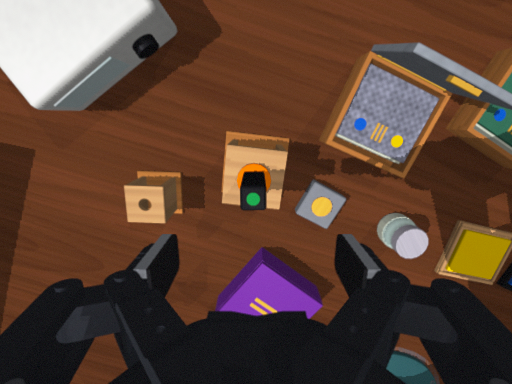

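The probe at (253,185) sits squarely between the fingers, with the handle aligned. Descending and gripping.

Request:
send_rows([
  [0,-0.0066,0.04,0,0,-0.001],
  [0,0,0.04,0,0,0],
  [0,0,0.04,0,0,0],
  [0,0,0.04,0,0,0],
  [0,0,0.04,0,0,0],
  [0,0,0.03,0,0,0],
  [0,0,0.0104,0,0,0],
  [0,0,0,0,0,0],
])

```text
clock: 4.12
eef_pos: [0.3935, 0.3725, 0.1264]
ee_rot: [[0.951, 0.31, -0.0], [0.31, -0.951, -0.0], [-0.0, 0.0, -1.0]]
force: [0.3, 0.3, -0.2]
width: 1.002
gripper_force: 0.0
```

Request:
send_rows([
  [0,0,0,0,0,0],
  [0,0,0,0,0,0],
  [0,0,0,0,0,0],
  [0,0,0,0,0,0],
  [0,0,0,0,0,0],
  [0,0,0,0,0,0],
  [0,0,0,0,0,0],
  [0,0,0,0,0,0],
], fingers=-1, force=40)

```text
clock: 4.78
eef_pos: [0.3934, 0.373, 0.1266]
ee_rot: [[0.95, 0.313, 0.001], [0.313, -0.95, 0.0], [0.001, -0.0, -1.0]]
force: [-0.1, -1.1, 5.7]
width: 0.278
gripper_force: 46.1
```

```bash
python3 - <<'E'
from h import *
plan(.3935,.3715,.22,18)
f=np.load("top0.npz"); p,d=f["p"],f["d"]; c={k:f[k] for k in("camera_matrix","k1","origin","rotation")}
W=cloud(c,d)
B={1:((.4405,-.3121),10.0),2:((.5629,.0828),-10.2),3:((.493,.2573),-5.3),4:((.5213,-.1326),10.9)}
for k,(b,y) in B.items():
    a=np.radians(y); R=np.array([[np.cos(a),-np.sin(a)],[np.sin(a),np.cos(a)]])
    o=np.array(b)-R@[-.02,.028]; L=(W[...,:2]-o)@R
    m=(abs(L[...,1])<.05)&(L[...,0]<.09)&(L[...,0]>-.03)&(W[...,2]>.06)&(W[...,2]<.19)
    P=np.c_[L[m][:,0],W[m][:,2]]; t=np.arctan2(P[:,1]-.042,.06-P[:,0])
    print(k,"origin",np.round(o,4),"lid n",len(P),"angle",np.round(np.percentile(t,[10,50,90]),2),"xmin,zmax",P[:,0].min(),P[:,1].max())
E
```

```text
t 4.78 tcp [0.3934 0.373  0.1266] yaw 18.21 tilt [0.0005 0.0004] F [-0.09 -1.12  5.7 ] w 0.278 gf 46.1
shift [-0.0006  0.0028 -0.1868] dist 0.0934 rz 0.0006
1 origin [ 0.4651 -0.3362] lid n 442 angle [1.3  1.37 1.52] xmin,zmax 0.02226236234660251 0.16535971501810742
2 origin [0.5776 0.0517] lid n 276 angle [1.26 1.33 1.47] xmin,zmax 0.01983004957878168 0.16518776114359057
3 origin [0.5103 0.2276] lid n 254 angle [1.33 1.39 1.52] xmin,zmax 0.027525849158876826 0.16530313880215353
4 origin [ 0.5462 -0.1563] lid n 457 angle [1.2  1.27 1.42] xmin,zmax 0.011314795952141634 0.16126874184179907
```

Gripped: width is 23.6 mm, and the probe origin is 41.6 mm below the TCP. Lifting and turning to yaw 0.

Request:
send_rows([
  [0,0,-0.02,0,0,0],
  [0,0,-0.04,0,0,0],
  [0,0,-0.05,0,0,0],
  [0,0,-0.05,0,0,0],
  [0,0,-0.04,0,0,0],
  [0,0,0,0,0,0.017],
  [0,0,0,0,0,0.017],
  [0,0,0,0,0,0.0166],
])

```text
clock: 5.45
eef_pos: [0.3932, 0.3728, 0.2268]
ee_rot: [[1.0, -0.005, 0.0], [-0.005, -1.0, 0.0], [0.0, -0.0, -1.0]]
force: [0.1, 0.6, -1.2]
width: 0.276
gripper_force: 45.3
```

```bash
python3 - <<'E'
from h import *
plan(.369,.259,.155,0)
p,d,c=grab("wrist"); W=cloud(c,d)
print("disc",blobs(p,W,*YEL,(.368,.259),.03,(.01,.04)))
p,d,c=grab("scene"); W=cloud(c,d)
print("disc s",blobs(p,W,*YEL,(.368,.259),.03,(.01,.04)))
cv2.imwrite("pics/s3.png",p[...,::-1])
E
```

```text
t 5.45 tcp [0.3932 0.3728 0.2268] yaw -0.31 tilt [0.0001 0.0002] F [ 0.13  0.6  -1.22] w 0.276 gf 45.3
shift [-0.0471  0.2279  0.1435] dist 0.1367 rz -0.0008
disc [(array([0.3676, 0.2607, 0.0224]), 297, array([338.6, 189.2]))]
disc s [(array([0.3697, 0.2602, 0.0209]), 39, array([323.3, 215. ]))]
```

View pics/s3.png

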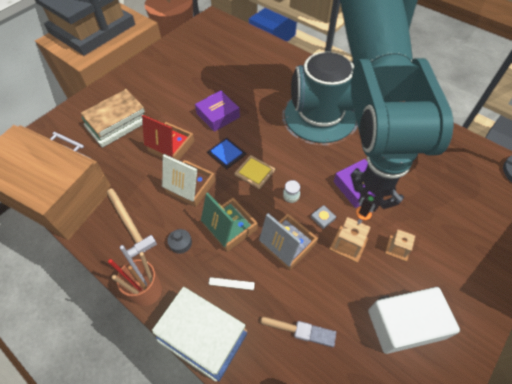

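The scene view shows the probe held upright (365,212) and clear of the rest. Moving over the disc (323,215) and touching.

Request:
send_rows([
  [-0.0163,0.0752,0,0,0,0],
  [-0.0163,0.0752,0,0,0,0],
  [-0.0163,0.0752,0,0,0,0],
  [0,0,0.06,0,0,0],
  [0,0,0.06,0,0,0],
  [0,0,0.05,0,0,0],
  [0,0,0.02,0,0,0],
  [0,0,0.0,0,0,0],
])

```text
clock: 6.22
eef_pos: [0.368, 0.2595, 0.1292]
ee_rot: [[1.0, 0.003, -0.003], [0.003, -1.0, -0.002], [-0.003, 0.002, -1.0]]
force: [0.3, -0.9, -1.6]
width: 0.271
gripper_force: 45.4
```

Request:
send_rows([
  [0,0,0.004,0,0,0],
  [0,0,0.004,0,0,0],
  [0,0,0.004,0,0,0],
  [0,0,0.0024,0,0,0],
  [0,0,0,0,0,0],
  [0,0,0,0,0,0],
  [0,0,0,0,0,0],
  [0,0,0,0,0,0],
])

```text
clock: 6.88
eef_pos: [0.3689, 0.2601, 0.1242]
ee_rot: [[1.0, 0.0, 0.0], [0.0, -1.0, 0.0], [0.0, -0.0, -1.0]]
force: [1.0, 0.7, 0.5]
width: 0.27
gripper_force: 45.6
```

```bash
python3 - <<'E'
from h import *
plan(.3687,.26,.1246,0)
p,d,c=grab("wrist")
cv2.imwrite("pics/w4.png",cv2.resize(p[90:330,140:380,::-1],None,fx=2.5,fy=2.5,interpolation=cv2.INTER_CUBIC))
E
```

```text
t 6.88 tcp [0.3689 0.2601 0.1242] yaw 0.01 tilt [0.0004 0.0003] F [0.96 0.74 0.51] w 0.27 gf 45.6
shift [-0.0004  0.0003 -0.0008] dist 0.0005 rz 0.0
```

View pics/w4.png

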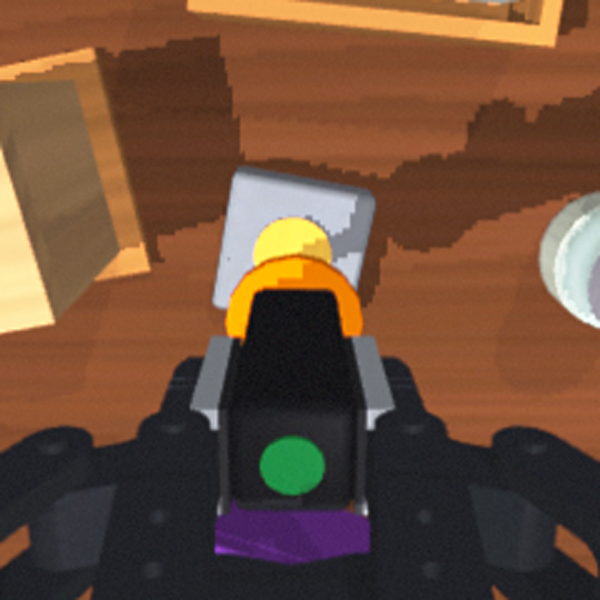

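The wrist view shows the disc just under the collar, centred in the gripper. The force has risen by about 1.7 N, so the tip is in contact. Holding, then lifting.

Request:
send_rows([
  [0,0,0,0,0,0],
  [0,0,0,0,0,0],
  [0,0,0,0,0,0],
  [0,0,0,0,0,0],
  [0,0,0,0,0,0],
  [0,0,0,0,0,0],
  [0,0,0,0,0,0],
  [0,0,0,0,0,0],
])

```text
clock: 7.6
eef_pos: [0.3688, 0.26, 0.1239]
ee_rot: [[1.0, -0.0, -0.0], [-0.0, -1.0, 0.0], [-0.0, -0.0, -1.0]]
force: [1.3, 1.3, 0.5]
width: 0.277
gripper_force: 45.6
```

Request:
send_rows([
  [0,0,0,0,0,0],
  [0,0,0,0,0,0],
  [0,0,0,0,0,0],
  [0,0,0,0,0,0],
  [0,0,0,0,0,0],
  [0,0,0,0,0,0],
  [0,0,0,0,0,0],
  [0,0,0,0,0,0],
])

```text
clock: 8.27
eef_pos: [0.3688, 0.26, 0.1239]
ee_rot: [[1.0, -0.0, 0.0], [-0.0, -1.0, -0.0], [0.0, 0.0, -1.0]]
force: [2.2, 1.7, 0.8]
width: 0.28
gripper_force: 45.6
```

Request:
send_rows([
  [0,0,0,0,0,0],
  [0,0,0,0,0,0],
  [0,0,0,0,0,0],
  [0,0,0,0,0,0],
  [0,0,0,0,0,0],
  [0,0,0,0,0,0],
  [0,0,0,0,0,0],
  [0,0,0,0,0,0],
])

```text
clock: 8.93
eef_pos: [0.3688, 0.26, 0.1239]
ee_rot: [[1.0, -0.0, -0.0], [-0.0, -1.0, -0.0], [-0.0, 0.0, -1.0]]
force: [1.7, 0.5, 0.0]
width: 0.273
gripper_force: 45.6
```

Request:
send_rows([
  [0,0,-0.03,0,0,0],
  [0,0,-0.05,0,0,0],
  [0,0,-0.06,0,0,0],
  [0,0,-0.06,0,0,0],
  [0,0,-0.06,0,0,0],
  [0,0,-0.06,0,0,0],
  [0,0,0,0,0,0],
])

```text
clock: 9.52
eef_pos: [0.3695, 0.2604, 0.2896]
ee_rot: [[1.0, -0.0, 0.005], [-0.0, -1.0, 0.003], [0.005, -0.003, -1.0]]
force: [-0.1, -0.2, 0.2]
width: 0.276
gripper_force: 45.4
```

```bash
cat >> h.py <<'E'
C0={1:(.4651,-.3362),2:(.5776,.0517),3:(.5103,.2276),4:(.5462,-.1563)}
def look(n,ks,r=.075):
    p,d,c=grab(n); W=cloud(c,d)
    for k in ks:
        b=blobs(p,W,*BLUE,C0[k],r,(.028,.05)); y=[x for x in blobs(p,W,*YEL,C0[k],r,(.028,.05))]
        bb=max(b,key=lambda x:x[1]) if b else None
        print(n,k,"B",[(x[0],x[1]) for x in b],"Y",[(x[0],x[1]) for x in y])
        for x in y:
            if bb is not None:
                e=bb[0]-x[0]; print("   dist",round(float(np.hypot(*e[:2])),4),"yaw",round(float(np.degrees(np.arctan2(-e[0],e[1]))),1))
    return p,W
E
python3 - <<'E'
from h import *
plan(.4405,-.3121,.30,10)
look("top",[1,2,3,4]); look("scene",[1,2,3,4])
E
```

```text
t 9.52 tcp [0.3695 0.2604 0.2896] yaw -0.0 tilt [0.0052 0.0032] F [-0.13 -0.2   0.15] w 0.276 gf 45.4
shift [ 0.1422  1.145  -0.0238] dist 0.577 rz -0.0278
top 1 B [(array([ 0.4408, -0.3122,  0.0369]), 14)] Y [(array([ 0.4503, -0.368 ,  0.037 ]), 29)]
   dist 0.0566 yaw 9.7
top 2 B [(array([0.5633, 0.0829, 0.0373]), 17)] Y [(array([0.5527, 0.0276, 0.0383]), 25)]
   dist 0.0563 yaw -10.9
top 3 B [(array([0.4929, 0.2571, 0.0365]), 22)] Y [(array([0.4877, 0.2015, 0.0372]), 20)]
   dist 0.0558 yaw -5.3
top 4 B [(array([ 0.5211, -0.1326,  0.037 ]), 25)] Y [(array([ 0.5317, -0.188 ,  0.0368]), 28)]
   dist 0.0564 yaw 10.8
scene 1 B [] Y []
scene 2 B [(array([0.5641, 0.0842, 0.0359]), 17)] Y [(array([0.5534, 0.0282, 0.0349]), 19)]
   dist 0.057 yaw -10.8
scene 3 B [] Y []
scene 4 B [(array([ 0.522, -0.131,  0.035]), 9)] Y []
```

Before moving on, I'll check the probe's seat in the grip from the wrist depth of the orange collar, then travel to volume 1.

```bash
python3 - <<'E'
from h import *
p,d,c=grab("wrist"); s=ctrl.read_state(); W=cloud(c,d)
m=cv2.inRange(cv2.cvtColor(p,cv2.COLOR_RGB2HSV),(8,180,150),(20,255,255))>0
m&=(np.linalg.norm(W-(s["eef_pos"]-[0,0,.036]),axis=-1)<.04)
P=W[m]-s["eef_pos"]; print(len(P),np.round(np.percentile(P[:,2],[10,50,90]),4),P[:,:2].min(0),P[:,:2].max(0))
E
```

```text
527 [-0.0356 -0.034  -0.0327] [-0.00515382 -0.01965308] [0.01920787 0.01949584]
```

Request:
send_rows([
  [0.0095,0.0763,0,0,0,0],
  [0.0095,0.0763,0,0,0,0],
  [0.0095,0.0763,0,0,0,0],
  [0.0095,0.0763,0,0,0,0],
  [0.0095,0.0763,0,0,0,0],
  [0.0095,0.0763,0,0,0,0],
  [0.0095,0.0763,0,0,0,0],
  [0.0095,0.0763,0,0,0,0],
])

```text
clock: 10.33
eef_pos: [0.406, -0.047, 0.2823]
ee_rot: [[1.0, -0.0, -0.002], [-0.0, -1.0, 0.0], [-0.002, -0.0, -1.0]]
force: [0.6, -0.7, -1.0]
width: 0.272
gripper_force: 45.2
```

Request:
send_rows([
  [0.0095,0.0763,0,0,0,0],
  [0.0095,0.0763,0,0,0,0],
  [0.0095,0.0763,0,0,0,0],
  [0.0095,0.0763,0,0,0,0],
  [0.0095,0.0763,0,0,0,0],
  [0.0095,0.0763,0,0,0,0],
  [0,0,0,0,0,-0.0139],
  [0,0,0,0,0,-0.0139],
])

```text
clock: 11.0
eef_pos: [0.4346, -0.2757, 0.2811]
ee_rot: [[0.985, 0.175, -0.004], [0.175, -0.985, 0.003], [-0.003, -0.003, -1.0]]
force: [0.3, 0.4, -1.9]
width: 0.267
gripper_force: 45.3
```

```bash
python3 - <<'E'
from h import *
look("wrist",[1]); look("scene",[1])
plan(.4408,-.3121,.15,10)
E
```

```text
wrist 1 B [(array([ 0.4437, -0.3083,  0.0364]), 14)] Y [(array([ 0.4479, -0.3388,  0.0372]), 28), (array([ 0.4529, -0.3661,  0.0366]), 102)]
   dist 0.0308 yaw 7.8
   dist 0.0585 yaw 9.0
scene 1 B [] Y []
t 11.1 tcp [ 0.4348 -0.2743  0.2819] yaw 10.06 tilt [-0.0025  0.0018] F [ 0.32  0.64 -1.26] w 0.273 gf 45.3
shift [-0.0008  0.077   0.2636] dist 0.1373 rz 0.0002
```

The collar is centred in the grip and at the expected height. Blue dot of volume 1 is at (0.4415, −0.3117), so descending there.

Request:
send_rows([
  [0.0005,0.038,0,0,0,0],
  [0.0005,0.0385,0,0,0,0],
  [0,0,0.07,0,0,0],
  [0,0,0.07,0,0,0],
  [0,0,0.07,0,0,0],
  [0,0,0.058,0,0,0],
  [0,0,0,0,0,0],
  [0,0,0,0,0,0],
])

```text
clock: 11.77
eef_pos: [0.4419, -0.3108, 0.1489]
ee_rot: [[0.985, 0.172, -0.002], [0.172, -0.985, 0.002], [-0.002, -0.002, -1.0]]
force: [1.0, -0.8, -0.0]
width: 0.277
gripper_force: 45.3
```

```bash
python3 - <<'E'
from h import *
plan(.4415,-.3117,.1373,10)
look("top",[1]); p,W=look("wrist",[1])
cv2.imwrite("pics/w5.png",cv2.resize(p[40:280,120:440,::-1],None,fx=2.2,fy=2.2,interpolation=cv2.INTER_CUBIC))
E
```

```text
t 11.77 tcp [ 0.4419 -0.3108  0.1489] yaw 9.91 tilt [-0.0024  0.0019] F [ 0.96 -0.8  -0.04] w 0.277 gf 45.3
shift [-0.0009  0.0016  0.0233] dist 0.0117 rz -0.0002
top 1 B [] Y []
wrist 1 B [(array([ 0.4424, -0.3164,  0.0368]), 13)] Y [(array([ 0.4463, -0.3393,  0.0371]), 54), (array([ 0.452 , -0.3667,  0.0368]), 183), (array([ 0.4398, -0.3984,  0.0424]), 101), (array([ 0.4154, -0.3741,  0.0423]), 166)]
   dist 0.0232 yaw 9.7
   dist 0.0512 yaw 10.8
   dist 0.082 yaw -1.8
   dist 0.0637 yaw -25.1
```

View pics/w5.png

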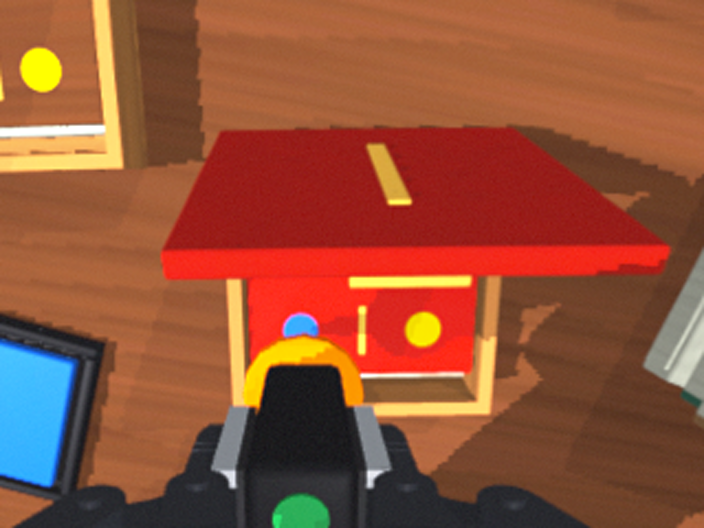

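The blue dot (300,325) is just under the collar and well in line, and the lid is clear. Pressing and holding.

Request:
send_rows([
  [0,0.0012,0.006,0,0,0],
  [0,0,0.006,0,0,0],
  [0,0,0.006,0,0,0],
  [0,0,0.0052,0,0,0],
  [0,0,0,0,0,0],
  [0,0,0,0,0,0],
  [0,0,0,0,0,0],
  [0,0,0,0,0,0],
])

```text
clock: 12.53
eef_pos: [0.4426, -0.3123, 0.1386]
ee_rot: [[0.985, 0.174, 0.0], [0.174, -0.985, -0.0], [0.0, 0.0, -1.0]]
force: [0.5, -0.8, 0.9]
width: 0.278
gripper_force: 45.6
```

Request:
send_rows([
  [0,0,0,0,0,0],
  [0,0,0,0,0,0],
  [0,0,0,0,0,0],
  [0,0,0,0,0,0],
  [0,0,0,0,0,0],
  [0,0,0,0,0,0],
  [0,0,0,0,0,0],
  [0,0,0,0,0,0],
])

```text
clock: 13.2
eef_pos: [0.4425, -0.3123, 0.1383]
ee_rot: [[0.985, 0.174, -0.0], [0.174, -0.985, -0.0], [-0.0, 0.0, -1.0]]
force: [0.4, -1.3, 0.8]
width: 0.273
gripper_force: 45.6
```

Request:
send_rows([
  [0,0,0,0,0,0],
  [0,0,0,0,0,0],
  [0,0,0,0,0,0],
  [0,0,0,0,0,0],
  [0,0,0,0,0,0],
  [0,0,0,0,0,0],
  [0,0,0,0,0,0],
  [0,0,0,0,0,0],
])

```text
clock: 13.87
eef_pos: [0.4425, -0.3123, 0.1383]
ee_rot: [[0.985, 0.174, 0.0], [0.174, -0.985, -0.0], [0.0, 0.0, -1.0]]
force: [0.4, -1.0, 1.4]
width: 0.272
gripper_force: 45.5
```

Request:
send_rows([
  [0,0,0,0,0,0],
  [0,0,0,0,0,0],
  [0,0,0,0,0,0],
  [0,0,0,0,0,0],
  [0,0,0,0,0,0],
  [0,0,0,0,0,0],
  [0,0,0,0,0,0],
  [0,0,0,0,0,0],
])

```text
clock: 14.53
eef_pos: [0.4425, -0.3122, 0.1383]
ee_rot: [[0.985, 0.174, -0.0], [0.174, -0.985, 0.0], [-0.0, -0.0, -1.0]]
force: [0.5, -0.8, 1.0]
width: 0.275
gripper_force: 45.5
```

```bash
python3 - <<'E'
from h import *
plan(.4415,-.3117,.1373,10)
look("wrist",[1])
E
```

```text
t 14.53 tcp [ 0.4425 -0.3122  0.1383] yaw 10.01 tilt [-0.0001  0.0001] F [ 0.46 -0.84  1.  ] w 0.275 gf 45.5
shift [-0.0017 -0.0014  0.0019] dist 0.0015 rz 0.0
wrist 1 B [] Y [(array([ 0.4683, -0.3548,  0.0366]), 10), (array([ 0.4458, -0.339 ,  0.0372]), 46), (array([ 0.4517, -0.3665,  0.0367]), 203), (array([ 0.4449, -0.3971,  0.0423]), 68), (array([ 0.4161, -0.3762,  0.0424]), 180)]
```

Held at 3.3 mm of spring travel, about 2 N. Lifting, turning for volume 2 and looking again.

Request:
send_rows([
  [0,0,-0.04,0,0,0],
  [0,0,-0.07,0,0,0],
  [0,0,-0.075,0,0,0],
  [0,0,-0.075,0,0,0],
  [0,0,-0.075,0,0,0],
  [0,0,0,0,0,0.019],
  [0,0,0,0,0,0.019],
  [0,0,0,0,0,0.019],
])

```text
clock: 15.25
eef_pos: [0.4425, -0.3122, 0.3061]
ee_rot: [[0.982, -0.188, 0.0], [-0.188, -0.982, -0.0], [0.0, 0.0, -1.0]]
force: [-0.8, 0.7, -2.4]
width: 0.275
gripper_force: 45.3
```

```bash
python3 - <<'E'
from h import *
plan(.5637,.0833,.30,-10.5)
look("top",[2,3,4]); look("scene",[2,3,4])
E
```

```text
t 15.25 tcp [ 0.4425 -0.3122  0.3061] yaw -10.85 tilt [ 0.0001 -0.    ] F [-0.77  0.66 -2.4 ] w 0.275 gf 45.3
shift [ 0.0893 -0.8225  0.0122] dist 0.4137 rz -0.001
top 2 B [(array([0.5635, 0.0832, 0.0367]), 19)] Y [(array([0.5529, 0.0275, 0.0379]), 26)]
   dist 0.0567 yaw -10.8
top 3 B [(array([0.4928, 0.2571, 0.0369]), 22)] Y [(array([0.4878, 0.2014, 0.0355]), 19)]
   dist 0.0559 yaw -5.1
top 4 B [(array([ 0.5213, -0.1326,  0.0371]), 26)] Y [(array([ 0.5318, -0.1876,  0.0376]), 27)]
   dist 0.056 yaw 10.8
scene 2 B [(array([0.5637, 0.0835, 0.035 ]), 18)] Y [(array([0.5537, 0.0285, 0.0356]), 19)]
   dist 0.0559 yaw -10.3
scene 3 B [] Y []
scene 4 B [(array([ 0.5213, -0.1316,  0.0349]), 11)] Y []
```

Request:
send_rows([
  [0.0081,-0.0748,0,0,0,0],
  [0.0081,-0.0748,0,0,0,0],
  [0.0081,-0.0748,0,0,0,0],
  [0.0081,-0.0748,0,0,0,0],
  [0.0081,-0.0748,0,0,0,0],
  [0.0081,-0.0748,0,0,0,0],
  [0.0081,-0.0748,0,0,0,0],
  [0.0081,-0.0748,0,0,0,0],
])

```text
clock: 16.02
eef_pos: [0.5289, -0.0221, 0.3056]
ee_rot: [[0.984, -0.177, -0.0], [-0.177, -0.984, 0.0], [-0.0, 0.0, -1.0]]
force: [-0.1, -0.9, -1.9]
width: 0.278
gripper_force: 45.4
```

Request:
send_rows([
  [0.0081,-0.0748,0,0,0,0],
  [0.0081,-0.0748,0,0,0,0],
  [0.0081,-0.0745,0,0,0,0],
  [0,0,0.07,0,0,0],
  [0,0,0.07,0,0,0],
  [0,0,0,0,0,0],
  [0,0,0,0,0,0],
])

```text
clock: 16.6
eef_pos: [0.5606, 0.0839, 0.2348]
ee_rot: [[0.984, -0.179, -0.003], [-0.179, -0.984, -0.0], [-0.003, 0.001, -1.0]]
force: [0.1, -0.7, -1.0]
width: 0.267
gripper_force: 45.2
```

```bash
python3 - <<'E'
from h import *
look("wrist",[2]); look("scene",[2]);look("top",[2])
plan(.5637,.0833,.148,-10.5)
E
```

```text
wrist 2 B [(array([0.5661, 0.0884, 0.0368]), 24)] Y [(array([0.5834, 0.0373, 0.0364]), 35), (array([0.5599, 0.0592, 0.0371]), 47), (array([0.5598, 0.0529, 0.037 ]), 46), (array([0.5545, 0.0284, 0.0367]), 130)]
   dist 0.0539 yaw 18.7
   dist 0.0299 yaw -12.0
   dist 0.0361 yaw -10.1
   dist 0.0611 yaw -10.9
scene 2 B [(array([0.5638, 0.0836, 0.0354]), 18)] Y [(array([0.5534, 0.0284, 0.0352]), 18)]
   dist 0.0562 yaw -10.7
top 2 B [(array([0.561 , 0.0819, 0.0368]), 9)] Y [(array([0.5533, 0.0273, 0.0369]), 25)]
   dist 0.0551 yaw -8.0
t 16.75 tcp [0.562  0.0836 0.2385] yaw -10.48 tilt [0.0029 0.0003] F [ 0.77 -1.38 -1.49] w 0.278 gf 45.2
shift [3.00e-03 1.00e-04 1.81e-01] dist 0.0905 rz 0.0001
```

Request:
send_rows([
  [0.0035,0,0.06,0,0,0],
  [0,0,0.06,0,0,0],
  [0,0,0.05,0,0,0],
  [0,0,0.01,0,0,0],
  [0,0,0.006,0,0,0],
  [0,0,0.006,0,0,0],
  [0,0,0.006,0,0,0],
  [0,0,0.005,0,0,0],
])

```text
clock: 17.42
eef_pos: [0.5639, 0.0836, 0.1361]
ee_rot: [[0.983, -0.182, 0.003], [-0.182, -0.983, 0.0], [0.003, -0.001, -1.0]]
force: [0.1, -0.5, 0.6]
width: 0.272
gripper_force: 45.6
```

Request:
send_rows([
  [0,0,0,0,0,0],
  [0,0,0,0,0,0],
  [0,0,0,0,0,0],
  [0,0,0,0,0,0],
  [0,0,0,0,0,0],
  [0,0,0,0,0,0],
  [0,0,0,0,0,0],
  [0,0,0,0,0,0],
])

```text
clock: 18.08
eef_pos: [0.5633, 0.0837, 0.1347]
ee_rot: [[0.983, -0.182, 0.001], [-0.182, -0.983, 0.0], [0.001, -0.0, -1.0]]
force: [2.5, -0.3, 5.2]
width: 0.275
gripper_force: 46.2
```

```bash
python3 - <<'E'
from h import *
plan(.564,.0834,.137,-10.5)
look("wrist",[2]); look("scene",[2])
E
```

```text
t 18.08 tcp [0.5633 0.0837 0.1347] yaw -10.51 tilt [0.0008 0.0001] F [ 2.52 -0.27  5.19] w 0.275 gf 46.2
shift [ 0.0015  0.0003 -0.0046] dist 0.0024 rz -0.0
wrist 2 B [(array([0.567 , 0.0788, 0.0366]), 27), (array([0.5681, 0.0884, 0.0368]), 17)] Y [(array([0.5734, 0.0506, 0.0364]), 12), (array([0.5695, 0.0299, 0.0362]), 25), (array([0.5669, 0.0529, 0.0372]), 8), (array([0.5543, 0.0287, 0.0366]), 232), (array([0.538 , 0.0023, 0.0425]), 144), (array([0.554 , 0.0604, 0.037 ]), 40), (array([0.5524, 0.0544, 0.0373]), 26), (array([0.5147, 0.0145, 0.0426]), 20)]
   dist 0.0289 yaw 12.8
   dist 0.049 yaw 2.9
   dist 0.0259 yaw -0.2
   dist 0.0517 yaw -14.2
   dist 0.0818 yaw -20.8
   dist 0.0225 yaw -35.2
   dist 0.0284 yaw -30.9
   dist 0.0829 yaw -39.1
scene 2 B [(array([0.5664, 0.0868, 0.0371]), 10)] Y [(array([0.5537, 0.0287, 0.0351]), 20)]
   dist 0.0595 yaw -12.3
```

Slightly over-pressed at about 6 N, still safe. Easing back 3 mm and holding.

Request:
send_rows([
  [0,0,-0.003,0,0,0],
  [0,0,-0.003,0,0,0],
  [0,0,0,0,0,0],
  [0,0,0,0,0,0],
  [0,0,0,0,0,0],
  [0,0,0,0,0,0],
  [0,0,0,0,0,0],
  [0,0,0,0,0,0],
])

```text
clock: 18.85
eef_pos: [0.563, 0.0836, 0.1372]
ee_rot: [[0.983, -0.182, -0.0], [-0.182, -0.983, 0.0], [-0.0, 0.0, -1.0]]
force: [0.8, -0.4, 1.1]
width: 0.281
gripper_force: 45.6
```

Request:
send_rows([
  [0,0,0,0,0,0],
  [0,0,0,0,0,0],
  [0,0,0,0,0,0],
  [0,0,0,0,0,0],
  [0,0,0,0,0,0],
  [0,0,0,0,0,0],
  [0,0,0,0,0,0],
  [0,0,0,0,0,0],
])

```text
clock: 19.52
eef_pos: [0.563, 0.0836, 0.1373]
ee_rot: [[0.983, -0.183, -0.0], [-0.183, -0.983, 0.0], [-0.0, 0.0, -1.0]]
force: [-0.1, -0.1, 1.0]
width: 0.275
gripper_force: 45.6
```

Request:
send_rows([
  [0,0,0,0,0,0],
  [0,0,0,0,0,0],
  [0,0,0,0,0,0],
  [0,0,0,0,0,0],
  [0,0,0,0,0,0],
  [0,0,0,0,0,0],
  [0,0,0,0,0,0],
  [0,0,0,0,0,0],
])

```text
clock: 20.18
eef_pos: [0.5631, 0.0836, 0.1373]
ee_rot: [[0.983, -0.182, -0.0], [-0.182, -0.983, 0.0], [-0.0, 0.0, -1.0]]
force: [-0.8, 1.0, 1.1]
width: 0.275
gripper_force: 45.6
```

Request:
send_rows([
  [0,0,-0.04,0,0,0],
  [0,0,-0.07,0,0,0],
  [0,0,-0.075,0,0,0],
  [0,0,-0.075,0,0,0],
  [0,0,-0.075,0,0,0],
  [0,0,0,0,0,-0.0147],
  [0,0,0,0,0,0],
  [0,0,0,0,0,0],
])

```text
clock: 20.85
eef_pos: [0.5629, 0.0836, 0.3039]
ee_rot: [[0.996, -0.093, -0.001], [-0.093, -0.996, -0.0], [-0.001, 0.0, -1.0]]
force: [0.1, 0.4, -2.4]
width: 0.273
gripper_force: 45.4
```

```bash
python3 - <<'E'
from h import *
plan(.4935,.2575,.30,-5.2)
look("top",[2,3,4]); look("scene",[2,3,4]); look("wrist",[2,3])
E
```

```text
t 20.85 tcp [0.5629 0.0836 0.3039] yaw -5.34 tilt [-0.0009 -0.0001] F [ 0.12  0.37 -2.37] w 0.273 gf 45.4
shift [-0.1707 -0.3334  0.0078] dist 0.1873 rz -0.0004
top 2 B [(array([0.5633, 0.0829, 0.037 ]), 17)] Y [(array([0.553 , 0.0275, 0.0371]), 26)]
   dist 0.0563 yaw -10.5
top 3 B [(array([0.493 , 0.257 , 0.0367]), 18)] Y [(array([0.4877, 0.2027, 0.0369]), 16)]
   dist 0.0546 yaw -5.6
top 4 B [(array([ 0.5213, -0.1326,  0.0374]), 26)] Y [(array([ 0.5322, -0.1878,  0.0372]), 23)]
   dist 0.0563 yaw 11.2
scene 2 B [(array([0.5644, 0.0842, 0.037 ]), 18)] Y [(array([0.5541, 0.0286, 0.0356]), 20)]
   dist 0.0565 yaw -10.5
scene 3 B [] Y []
scene 4 B [(array([ 0.5212, -0.1316,  0.0349]), 11)] Y []
wrist 2 B [(array([0.5669, 0.0871, 0.0367]), 25), (array([0.5629, 0.08  , 0.0368]), 19)] Y [(array([0.5598, 0.0592, 0.0369]), 30), (array([0.5589, 0.0532, 0.0371]), 29), (array([0.5543, 0.0285, 0.0367]), 95)]
   dist 0.0288 yaw -14.3
   dist 0.0348 yaw -13.3
   dist 0.0599 yaw -12.1
wrist 3 B [(array([0.4958, 0.2554, 0.0369]), 14)] Y [(array([0.4898, 0.2305, 0.0367]), 12), (array([0.4902, 0.2247, 0.0368]), 12), (array([0.489 , 0.2024, 0.0367]), 66)]
   dist 0.0256 yaw -13.5
   dist 0.0312 yaw -10.3
   dist 0.0534 yaw -7.3
```

Request:
send_rows([
  [-0.034,-0.0667,0,0,0,0],
  [-0.034,-0.0667,0,0,0,0],
  [-0.034,-0.0667,0,0,0,0],
  [-0.034,-0.0667,0,0,0,0],
  [-0.034,-0.067,0,0,0,0],
  [0,0,0.07,0,0,0],
  [0,0,0.07,0,0,0],
  [0,0,0.06,0,0,0],
])

```text
clock: 21.67
eef_pos: [0.4926, 0.2581, 0.2018]
ee_rot: [[0.996, -0.091, -0.002], [-0.091, -0.996, -0.001], [-0.002, 0.001, -1.0]]
force: [-0.1, -0.0, -1.9]
width: 0.274
gripper_force: 45.2
```

Request:
send_rows([
  [0,0,0.06,0,0,0],
  [0,0,0.03,0,0,0],
  [0,0,0,0,0,0],
  [0,0,0,0,0,0],
  [0,0,0,0,0,0],
  [0,0,0,0,0,0],
])

```text
clock: 22.17
eef_pos: [0.4942, 0.2578, 0.1614]
ee_rot: [[0.996, -0.091, 0.002], [-0.091, -0.996, 0.001], [0.002, -0.001, -1.0]]
force: [-0.5, 0.5, -1.9]
width: 0.275
gripper_force: 45.2
```

```bash
python3 - <<'E'
from h import *
plan(.4937,.2577,.1378,-5.2)
look("wrist",[3]); look("scene",[3])
E
```

```text
t 22.17 tcp [0.4942 0.2578 0.1614] yaw -5.25 tilt [0.0018 0.0009] F [-0.51  0.51 -1.92] w 0.275 gf 45.2
shift [-0.001   0.0003  0.0472] dist 0.0236 rz -0.0001
wrist 3 B [(array([0.495 , 0.2581, 0.0367]), 121)] Y [(array([0.4891, 0.2027, 0.0367]), 178), (array([0.4887, 0.225 , 0.0372]), 36), (array([0.489 , 0.2306, 0.0371]), 41), (array([0.4881, 0.2369, 0.0372]), 36)]
   dist 0.0557 yaw -6.1
   dist 0.0337 yaw -10.8
   dist 0.0281 yaw -12.3
   dist 0.0223 yaw -18.0
scene 3 B [] Y []
```

Request:
send_rows([
  [0,0,0.015,0,0,0],
  [0,0,0.01,0,0,0],
  [0,0,0.006,0,0,0],
  [0,0,0.006,0,0,0],
  [0,0,0.006,0,0,0],
  [0,0,0.004,0,0,0],
  [0,0,0,0,0,0],
  [0,0,0,0,0,0],
])

```text
clock: 22.93
eef_pos: [0.4936, 0.2575, 0.1364]
ee_rot: [[0.996, -0.091, -0.0], [-0.091, -0.996, -0.0], [-0.0, 0.0, -1.0]]
force: [-1.3, -0.2, 1.2]
width: 0.275
gripper_force: 45.6
```

Request:
send_rows([
  [0,0,0,0,0,0],
  [0,0,0,0,0,0],
  [0,0,0,0,0,0],
  [0,0,0,0,0,0],
  [0,0,0,0,0,0],
  [0,0,0,0,0,0],
  [0,0,0,0,0,0],
  [0,0,0,0,0,0],
])

```text
clock: 23.6
eef_pos: [0.4936, 0.2576, 0.1363]
ee_rot: [[0.996, -0.091, -0.0], [-0.091, -0.996, 0.0], [-0.0, -0.0, -1.0]]
force: [-0.5, -1.1, 1.1]
width: 0.27
gripper_force: 45.6
```

Request:
send_rows([
  [0,0,0,0,0,0],
  [0,0,0,0,0,0],
  [0,0,0,0,0,0],
  [0,0,0,0,0,0],
  [0,0,0,0,0,0],
  [0,0,0,0,0,0],
  [0,0,0,0,0,0],
  [0,0,0,0,0,0],
])

```text
clock: 24.27
eef_pos: [0.4936, 0.2576, 0.1363]
ee_rot: [[0.996, -0.091, -0.0], [-0.091, -0.996, 0.0], [-0.0, -0.0, -1.0]]
force: [-1.5, -1.1, 1.3]
width: 0.276
gripper_force: 45.6
```

Request:
send_rows([
  [0,0,0,0,0,0],
  [0,0,0,0,0,0],
  [0,0,0,0,0,0],
  [0,0,0,0,0,0],
  [0,0,0,0,0,0],
  [0,0,0,0,0,0],
  [0,0,0,0,0,0],
  [0,0,0,0,0,0],
])

```text
clock: 24.93
eef_pos: [0.4936, 0.2576, 0.1363]
ee_rot: [[0.996, -0.091, -0.0], [-0.091, -0.996, 0.0], [-0.0, 0.0, -1.0]]
force: [-1.1, 0.4, 0.7]
width: 0.272
gripper_force: 45.6
```

```bash
python3 - <<'E'
from h import *
plan(.4942,.2577,.1378,-5.2)
look("wrist",[3])
E
```

```text
t 24.93 tcp [0.4936 0.2576 0.1363] yaw -5.22 tilt [-0.  0.] F [-1.05  0.4   0.67] w 0.272 gf 45.6
shift [ 0.0012 -0.0004 -0.003 ] dist 0.0016 rz -0.0001
wrist 3 B [(array([0.498 , 0.2583, 0.0366]), 81)] Y [(array([0.489 , 0.2027, 0.0368]), 218), (array([0.4881, 0.2366, 0.0371]), 23), (array([0.4849, 0.2311, 0.0371]), 23), (array([0.4831, 0.2253, 0.0369]), 18)]
   dist 0.0563 yaw -9.2
   dist 0.0239 yaw -24.5
   dist 0.0302 yaw -25.7
   dist 0.0362 yaw -24.3
```

Request:
send_rows([
  [0,0,-0.04,0,0,0],
  [0,0,-0.07,0,0,0],
  [0,0,-0.075,0,0,0],
  [0,0,-0.075,0,0,0],
  [0,0,-0.075,0,0,0],
  [0,0,0,0,0,-0.0149],
  [0,0,0,0,0,-0.0149],
  [0,0,0,0,0,-0.0149],
])

```text
clock: 25.65
eef_pos: [0.4938, 0.2577, 0.3043]
ee_rot: [[0.981, 0.193, 0.001], [0.193, -0.981, 0.001], [0.001, -0.0, -1.0]]
force: [-0.8, 1.0, -1.8]
width: 0.275
gripper_force: 45.3
```

```bash
python3 - <<'E'
from h import *
plan(.5218,-.1323,.305,10.9)
look("top",[3,4]); look("scene",[4])
E
```

```text
t 25.65 tcp [0.4938 0.2577 0.3043] yaw 11.14 tilt [0.0009 0.0005] F [-0.78  0.95 -1.81] w 0.275 gf 45.3
shift [-0.0957  0.7762 -0.0018] dist 0.391 rz 0.0007
top 3 B [] Y [(array([0.4877, 0.2015, 0.0367]), 20)]
top 4 B [(array([ 0.5213, -0.1326,  0.037 ]), 26)] Y [(array([ 0.532 , -0.1878,  0.0378]), 23)]
   dist 0.0562 yaw 11.0
scene 4 B [(array([ 0.5215, -0.1312,  0.0355]), 11)] Y []
```

Request:
send_rows([
  [-0.0087,0.0706,0,0,0,0],
  [-0.0087,0.0706,0,0,0,0],
  [-0.0087,0.0706,0,0,0,0],
  [-0.0087,0.0706,0,0,0,0],
  [-0.0087,0.0706,0,0,0,0],
  [-0.0087,0.0706,0,0,0,0],
  [-0.0087,0.0706,0,0,0,0],
  [-0.0087,0.0706,0,0,0,0],
])

```text
clock: 26.42
eef_pos: [0.5124, -0.028, 0.3038]
ee_rot: [[0.983, 0.185, 0.0], [0.185, -0.983, 0.0], [0.0, -0.0, -1.0]]
force: [0.2, 0.8, -1.2]
width: 0.274
gripper_force: 45.2
```

Request:
send_rows([
  [-0.0087,0.0706,0,0,0,0],
  [-0.0087,0.0706,0,0,0,0],
  [-0.0087,0.0702,0,0,0,0],
  [0,0,0.07,0,0,0],
  [0,0,0.07,0,0,0],
  [0,0,0,0,0,0],
  [0,0,0,0,0,0],
  [0,0,0,0,0,0],
])

```text
clock: 27.08
eef_pos: [0.5203, -0.1324, 0.2359]
ee_rot: [[0.982, 0.188, 0.002], [0.188, -0.982, -0.0], [0.002, 0.001, -1.0]]
force: [0.4, 0.4, 0.1]
width: 0.273
gripper_force: 45.2
```

```bash
python3 - <<'E'
from h import *
look("wrist",[4]); look("scene",[4])
plan(.5218,-.1323,.1605,10.9)
E
```

```text
wrist 4 B [(array([ 0.5222, -0.1317,  0.0368]), 108)] Y [(array([ 0.5258, -0.1504,  0.0371]), 31), (array([ 0.5268, -0.1562,  0.0371]), 35), (array([ 0.5282, -0.162 ,  0.0371]), 32), (array([ 0.529 , -0.1684,  0.037 ]), 34), (array([ 0.5331, -0.1867,  0.0367]), 123)]
   dist 0.019 yaw 10.9
   dist 0.0249 yaw 10.6
   dist 0.0309 yaw 11.2
   dist 0.0373 yaw 10.5
   dist 0.0561 yaw 11.2
scene 4 B [(array([ 0.5217, -0.131 ,  0.0359]), 11)] Y []
t 27.18 tcp [ 0.5205 -0.1324  0.2364] yaw 10.86 tilt [ 0.0029 -0.0009] F [ 0.27  0.19 -1.12] w 0.275 gf 45.2
shift [2.100e-03 1.000e-04 1.518e-01] dist 0.0759 rz -0.0001
```

Request:
send_rows([
  [0.002,-0.0005,0.05,0,0,0],
  [0,0,0.05,0,0,0],
  [0,0,0.04,0,0,0],
  [0,0,0.012,0,0,0],
  [0,0,0,0,0,0],
  [0,0,0,0,0,0],
  [0,0,0,0,0,0],
  [0,0,0,0,0,0],
])

```text
clock: 27.85
eef_pos: [0.5214, -0.1323, 0.1596]
ee_rot: [[0.982, 0.189, 0.002], [0.189, -0.982, -0.001], [0.002, 0.001, -1.0]]
force: [0.7, -0.4, -1.4]
width: 0.275
gripper_force: 45.2
```

```bash
python3 - <<'E'
from h import *
plan(.5218,-.1320,.1375,10.9)
look("wrist",[4])
E
```

```text
t 27.85 tcp [ 0.5214 -0.1323  0.1596] yaw 10.87 tilt [ 0.0022 -0.0007] F [ 0.72 -0.41 -1.35] w 0.275 gf 45.2
shift [ 0.0008 -0.0004  0.0442] dist 0.0221 rz -0.0001
wrist 4 B [(array([ 0.5229, -0.1314,  0.0367]), 163)] Y [(array([ 0.5309, -0.1491,  0.037 ]), 16), (array([ 0.5325, -0.1866,  0.0367]), 188), (array([ 0.5225, -0.169 ,  0.0372]), 18), (array([ 0.5191, -0.1515,  0.037 ]), 17), (array([ 0.5203, -0.1574,  0.0371]), 14), (array([ 0.5208, -0.1635,  0.0371]), 10)]
   dist 0.0194 yaw 24.3
   dist 0.056 yaw 9.9
   dist 0.0376 yaw -0.6
   dist 0.0205 yaw -10.7
   dist 0.0261 yaw -5.7
   dist 0.0322 yaw -3.7
```

Request:
send_rows([
  [0.0008,-0.0004,0.015,0,0,0],
  [0,0,0.01,0,0,0],
  [0,0,0.006,0,0,0],
  [0,0,0.006,0,0,0],
  [0,0,0.004,0,0,0],
  [0,0,0.002,0,0,0],
  [0,0,0,0,0,0],
  [0,0,0,0,0,0],
])

```text
clock: 28.57
eef_pos: [0.5211, -0.1319, 0.1365]
ee_rot: [[0.982, 0.189, 0.0], [0.189, -0.982, 0.0], [0.0, 0.0, -1.0]]
force: [-1.0, -0.5, 0.9]
width: 0.276
gripper_force: 45.7
```

Request:
send_rows([
  [0,0,0,0,0,0],
  [0,0,0,0,0,0],
  [0,0,0,0,0,0],
  [0,0,0,0,0,0],
  [0,0,0,0,0,0],
  [0,0,0,0,0,0],
  [0,0,0,0,0,0],
  [0,0,0,0,0,0],
])

```text
clock: 29.23
eef_pos: [0.5211, -0.1319, 0.1363]
ee_rot: [[0.982, 0.189, 0.0], [0.189, -0.982, -0.0], [0.0, 0.0, -1.0]]
force: [-1.3, 0.4, 0.8]
width: 0.274
gripper_force: 45.7
```

Request:
send_rows([
  [0,0,0,0,0,0],
  [0,0,0,0,0,0],
  [0,0,0,0,0,0],
  [0,0,0,0,0,0],
  [0,0,0,0,0,0],
  [0,0,0,0,0,0],
  [0,0,0,0,0,0],
  [0,0,0,0,0,0],
])

```text
clock: 29.9
eef_pos: [0.5211, -0.1319, 0.1363]
ee_rot: [[0.982, 0.189, -0.0], [0.189, -0.982, 0.0], [-0.0, -0.0, -1.0]]
force: [-0.4, 0.6, 0.8]
width: 0.271
gripper_force: 45.7
```

Request:
send_rows([
  [0,0,0,0,0,0],
  [0,0,0,0,0,0],
  [0,0,0,0,0,0],
  [0,0,0,0,0,0],
  [0,0,0,0,0,0],
  [0,0,0,0,0,0],
  [0,0,0,0,0,0],
  [0,0,0,0,0,0],
])

```text
clock: 30.57
eef_pos: [0.5211, -0.1319, 0.1363]
ee_rot: [[0.982, 0.189, 0.0], [0.189, -0.982, 0.0], [0.0, -0.0, -1.0]]
force: [-1.7, 0.2, 2.1]
width: 0.273
gripper_force: 45.7
```

```bash
python3 - <<'E'
from h import *
plan(.5222,-.132,.1375,10.9)
look("wrist",[4])
E
```

```text
t 30.57 tcp [ 0.5211 -0.1319  0.1363] yaw 10.87 tilt [0. 0.] F [-1.71  0.17  2.11] w 0.273 gf 45.7
shift [ 0.0021  0.0007 -0.0024] dist 0.0016 rz -0.0001
wrist 4 B [(array([ 0.5236, -0.1313,  0.0366]), 36)] Y [(array([ 0.5304, -0.1871,  0.0366]), 149)]
   dist 0.0562 yaw 6.9
```

Volume 4 is done. Going back to the disc.

Request:
send_rows([
  [0,0,-0.04,0,0,0],
  [0,0,-0.07,0,0,0],
  [0,0,-0.075,0,0,0],
  [0,0,-0.075,0,0,0],
  [0,0,-0.075,0,0,0],
  [0,0,0,0,0,0.0152],
  [0,0,0,0,0,0.0151],
  [0,0,0,0,0,0],
])

```text
clock: 31.28
eef_pos: [0.5212, -0.1319, 0.3041]
ee_rot: [[1.0, -0.005, 0.001], [-0.005, -1.0, -0.0], [0.001, 0.0, -1.0]]
force: [0.1, -0.8, -2.0]
width: 0.276
gripper_force: 45.4
```

Request:
send_rows([
  [-0.0277,-0.0713,0,0,0,0],
  [-0.0277,-0.0713,0,0,0,0],
  [-0.0277,-0.0713,0,0,0,0],
  [-0.0277,-0.0713,0,0,0,0],
  [-0.0277,-0.0713,0,0,0,0],
  [-0.0277,-0.0713,0,0,0,0],
  [-0.0277,-0.0713,0,0,0,0],
  [-0.0277,-0.0713,0,0,0,0],
])

```text
clock: 31.95
eef_pos: [0.4093, 0.1548, 0.3034]
ee_rot: [[1.0, 0.003, -0.0], [0.003, -1.0, -0.0], [-0.0, 0.0, -1.0]]
force: [0.1, 0.0, -0.3]
width: 0.273
gripper_force: 45.4
```

Request:
send_rows([
  [-0.0277,-0.0713,0,0,0,0],
  [-0.0277,-0.0713,0,0,0,0],
  [-0.0277,-0.0713,0,0,0,0],
  [0,0,0.07,0,0,0],
  [0,0,0.07,0,0,0],
  [0,0,0.06,0,0,0],
  [0,0,0,0,0,0],
  [0,0,0,0,0,0],
])

```text
clock: 32.62
eef_pos: [0.3685, 0.2601, 0.2032]
ee_rot: [[1.0, 0.002, -0.002], [0.002, -1.0, -0.001], [-0.002, 0.001, -1.0]]
force: [-0.2, 0.4, -0.5]
width: 0.273
gripper_force: 45.2
```

Request:
send_rows([
  [0,0,0.04,0,0,0],
  [0,0,0.03,0,0,0],
  [0,0,0,0,0,0],
  [0,0,0,0,0,0],
  [0,0,0,0,0,0],
  [0,0,0,0,0,0],
])

```text
clock: 33.12
eef_pos: [0.3696, 0.2607, 0.1708]
ee_rot: [[1.0, -0.0, 0.002], [-0.0, -1.0, 0.001], [0.002, -0.001, -1.0]]
force: [-0.1, 0.1, -1.6]
width: 0.268
gripper_force: 45.2
```

```bash
python3 - <<'E'
from h import *
plan(.3687,.26,.1237,0)
p,d,c=grab("wrist"); W=cloud(c,d); print(blobs(p,W,*YEL,(.368,.259),.03,(.01,.04)))
look("scene",[2,4])
E
```

```text
t 33.12 tcp [0.3696 0.2607 0.1708] yaw -0.03 tilt [0.0019 0.0012] F [-0.14  0.11 -1.6 ] w 0.268 gf 45.2
shift [-0.002   0.0014  0.0941] dist 0.0471 rz -0.0001
[(array([0.3702, 0.26  , 0.0223]), 488, array([257.3, 180.6]))]
scene 2 B [(array([0.5631, 0.063 , 0.0354]), 17)] Y [(array([0.553 , 0.0081, 0.0356]), 18)]
   dist 0.0558 yaw -10.4
scene 4 B [(array([ 0.5217, -0.1309,  0.036 ]), 11)] Y []
```

Volume 2 has been knocked about 20 mm towards −y since its touch. I'll re-measure it before closing the lids. Now the drift check on the disc.

Request:
send_rows([
  [-0.001,0.001,0.04,0,0,0],
  [0,0,0.03,0,0,0],
  [0,0,0.01,0,0,0],
  [0,0,0.006,0,0,0],
  [0,0,0.005,0,0,0],
  [0,0,0.003,0,0,0],
  [0,0,0,0,0,0],
  [0,0,0,0,0,0],
])

```text
clock: 33.88
eef_pos: [0.3687, 0.26, 0.1225]
ee_rot: [[1.0, -0.001, 0.001], [-0.001, -1.0, 0.0], [0.001, -0.0, -1.0]]
force: [-0.1, -0.5, 1.9]
width: 0.278
gripper_force: 45.6
```

Request:
send_rows([
  [0,0,0,0,0,0],
  [0,0,0,0,0,0],
  [0,0,0,0,0,0],
  [0,0,0,0,0,0],
  [0,0,0,0,0,0],
  [0,0,0,0,0,0],
  [0,0,0,0,0,0],
  [0,0,0,0,0,0],
])

```text
clock: 34.55
eef_pos: [0.3686, 0.2599, 0.1218]
ee_rot: [[1.0, -0.001, 0.0], [-0.001, -1.0, 0.0], [0.0, -0.0, -1.0]]
force: [0.0, -0.8, 0.8]
width: 0.27
gripper_force: 45.7
```

Request:
send_rows([
  [0,0,0,0,0,0],
  [0,0,0,0,0,0],
  [0,0,0,0,0,0],
  [0,0,0,0,0,0],
  [0,0,0,0,0,0],
  [0,0,0,0,0,0],
  [0,0,0,0,0,0],
  [0,0,0,0,0,0],
])

```text
clock: 35.22
eef_pos: [0.3685, 0.2599, 0.1218]
ee_rot: [[1.0, -0.001, 0.0], [-0.001, -1.0, 0.0], [0.0, -0.0, -1.0]]
force: [0.4, -0.4, 1.1]
width: 0.275
gripper_force: 45.7
```

Request:
send_rows([
  [0,0,0,0,0,0],
  [0,0,0,0,0,0],
  [0,0,0,0,0,0],
  [0,0,0,0,0,0],
  [0,0,0,0,0,0],
  [0,0,0,0,0,0],
  [0,0,0,0,0,0],
  [0,0,0,0,0,0],
])

```text
clock: 35.88
eef_pos: [0.3685, 0.2599, 0.1218]
ee_rot: [[1.0, -0.001, 0.0], [-0.001, -1.0, 0.0], [0.0, -0.0, -1.0]]
force: [-0.1, 0.1, -0.2]
width: 0.273
gripper_force: 45.7
```

Request:
send_rows([
  [0,0,-0.03,0,0,0],
  [0,0,-0.06,0,0,0],
  [0,0,-0.06,0,0,0],
  [0,0,-0.06,0,0,0],
  [0,0,0,0,0,0],
  [0,0,0,0,0,0],
  [0,0,0,0,0,0],
  [0,0,0,0,0,0],
])

```text
clock: 36.55
eef_pos: [0.3681, 0.2596, 0.2253]
ee_rot: [[1.0, -0.001, -0.002], [-0.001, -1.0, -0.001], [-0.002, 0.001, -1.0]]
force: [0.1, -0.4, -1.5]
width: 0.271
gripper_force: 45.4
```

```bash
python3 - <<'E'
from h import *
plan(.394,.3718,.23,0)
for n in("wrist","top","scene"):
    p,d,c=grab(n); W=cloud(c,d)
    m=(np.hypot(W[...,0]-.394,W[...,1]-.3715)<.055)&(W[...,2]>.080)&(W[...,2]<.089); P=W[m]
    if len(P)<10: print(n,len(P)); continue
    P2=(P[:,:2]*1000).astype(np.float32); print(n,len(P),cv2.minAreaRect(P2))
    # hole: pixels below plate level near the centre
    h=(np.hypot(W[...,0]-.394,W[...,1]-.3715)<.016)&(W[...,2]<.075)&(d>0); print("  hole px",h.sum())
    if n=="wrist": cv2.imwrite("pics/w6.png",p[...,::-1])
E
```

```text
t 36.55 tcp [0.3681 0.2596 0.2253] yaw -0.04 tilt [-0.0018 -0.0011] F [ 0.09 -0.39 -1.48] w 0.271 gf 45.4
shift [ 0.0515 -0.2243 -0.0098] dist 0.1152 rz -0.0001
wrist 3868 ((394.2025146484375, 371.9445495605469), (69.80268859863281, 71.30792236328125), 10.644862174987793)
  hole px 0
top 0
scene 504 ((394.38836669921875, 373.0512390136719), (74.0791015625, 70.17308807373047), 10.984404563903809)
  hole px 50
```

View pics/w6.png

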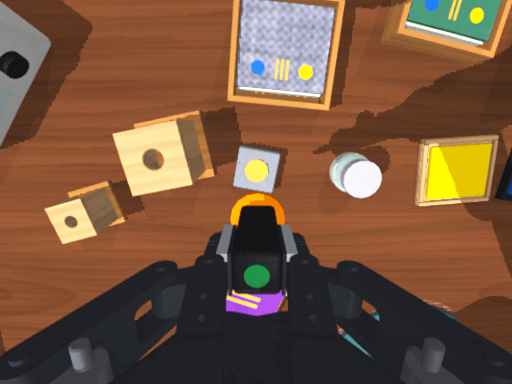

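The empty hole of the large rest is visible at (152,158), and its plate centre is (0.3942, 0.372). Moving above it.

Request:
send_rows([
  [0.0174,-0.0749,0,0,0,0],
  [0.0174,-0.0749,0,0,0,0],
  [0.0174,-0.0749,0,0,0,0],
  [0,0,0,0,0,0],
  [0,0,0,0,0,0],
  [0,0,0,0,0,0],
  [0,0,0,0,0,0],
])

```text
clock: 37.28
eef_pos: [0.3946, 0.3715, 0.2268]
ee_rot: [[1.0, -0.001, -0.0], [-0.001, -1.0, -0.0], [-0.0, 0.0, -1.0]]
force: [-0.5, -0.5, -1.5]
width: 0.272
gripper_force: 45.3
```

```bash
python3 - <<'E'
from h import *
plan(.3942,.372,.1275,0)
p,d,c=grab("scene")
cv2.imwrite("pics/s7.png",cv2.resize(p[150:290,260:460,::-1],None,fx=4,fy=4,interpolation=cv2.INTER_CUBIC))
E
```

```text
t 37.28 tcp [0.3946 0.3715 0.2268] yaw -0.06 tilt [-0.     -0.0001] F [-0.49 -0.46 -1.52] w 0.272 gf 45.3
shift [-0.0007 -0.0011  0.1985] dist 0.0993 rz -0.0002
```

View pics/s7.png

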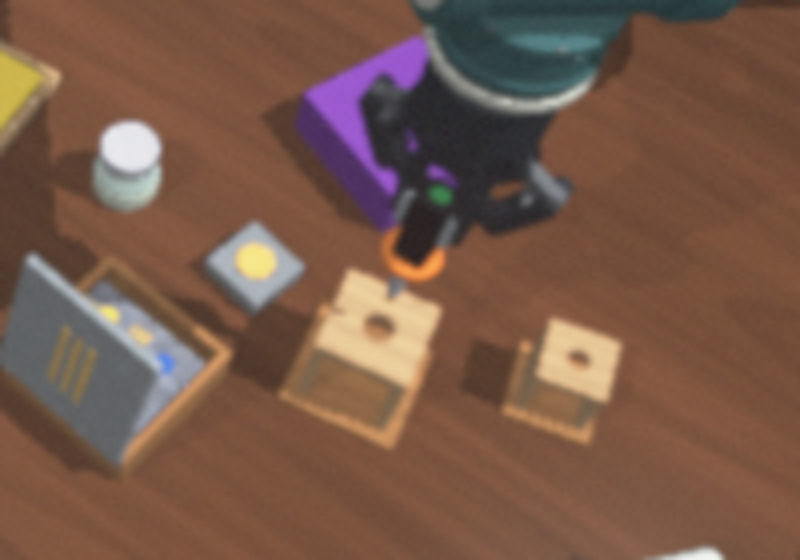

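The probe tip (397,290) is above the hole (378,325) of the large rest. Lowering it.

Request:
send_rows([
  [-0.0007,-0.001,0.036,0,0,0],
  [0,0,0.036,0,0,0],
  [0,0,0.036,0,0,0],
  [0,0,0.036,0,0,0],
  [0,0,0.03,0,0,0],
  [0,0,0.014,0,0,0],
  [0,0,0.007,0,0,0],
  [0,0,0,0,0,0],
])

```text
clock: 38.0
eef_pos: [0.3943, 0.3723, 0.1294]
ee_rot: [[1.0, -0.001, -0.0], [-0.001, -1.0, 0.0], [-0.0, -0.0, -1.0]]
force: [-0.1, -0.0, -1.9]
width: 0.274
gripper_force: 45.3
```

Request:
send_rows([
  [0,0,0.002,0,0,0],
  [0,0,0.002,0,0,0],
  [0,0,0,0,0,0],
  [0,0,0,0,0,0],
  [0,0,0,0,0,0],
])

```text
clock: 38.42
eef_pos: [0.3944, 0.3728, 0.1277]
ee_rot: [[1.0, -0.001, 0.0], [-0.001, -1.0, 0.0], [0.0, -0.0, -1.0]]
force: [0.0, 0.5, -2.6]
width: 0.274
gripper_force: 45.3
```

```bash
python3 - <<'E'
from h import *
plan(.3942,.372,.1275,0)
E
```

```text
t 38.42 tcp [0.3944 0.3728 0.1277] yaw -0.03 tilt [0.0003 0.0003] F [ 0.05  0.48 -2.58] w 0.274 gf 45.3
shift [-0.0004  0.0016  0.0003] dist 0.0009 rz -0.0001
```

Request:
send_rows([
  [0,0.0012,0.0012,0,0,0],
  [0,0,0.001,0,0,0],
  [0,0,0,0,0,0],
  [0,0,0,0,0,0],
])

```text
clock: 38.75
eef_pos: [0.3944, 0.3721, 0.1266]
ee_rot: [[1.0, -0.001, 0.0], [-0.001, -1.0, 0.0], [0.0, -0.0, -1.0]]
force: [-1.3, -2.2, 4.9]
width: 0.273
gripper_force: 46.0
```

Request:
send_rows([
  [0,0,0,0,0,0],
  [0,0,0,0,0,0],
  [0,0,0,0,0,0],
  [0,0,0,0,0,0],
  [0,0,0,0,0,0],
  [0,0,0,0,0,0],
  [0,0,0,0,0,0],
  [0,0,0,0,0,0],
], fingers=1)

```text
clock: 39.42
eef_pos: [0.3943, 0.3721, 0.1262]
ee_rot: [[1.0, -0.001, -0.0], [-0.001, -1.0, -0.0], [-0.0, 0.0, -1.0]]
force: [-0.5, 0.2, 0.5]
width: 1.001
gripper_force: 0.0
```

Request:
send_rows([
  [0,0,-0.03,0,0,0],
  [0,0,-0.06,0,0,0],
  [0,0,-0.07,0,0,0],
  [0,0,-0.07,0,0,0],
  [0,0,-0.07,0,0,0],
  [0,0,-0.04,0,0,0],
  [0,0,0,0,0,0],
  [0,0,0,0,0,0],
])

```text
clock: 40.08
eef_pos: [0.3946, 0.3723, 0.2971]
ee_rot: [[1.0, -0.001, 0.001], [-0.001, -1.0, 0.001], [0.001, -0.001, -1.0]]
force: [-0.2, -0.5, -0.7]
width: 0.998
gripper_force: 0.0
```

```bash
cat >> h.py <<'E'
def ang(W,o,yaw):
    a=np.radians(yaw); R=np.array([[np.cos(a),-np.sin(a)],[np.sin(a),np.cos(a)]])
    L=(W[...,:2]-np.array(o))@R
    m=(abs(L[...,1])<.05)&(L[...,0]<.1)&(L[...,0]>-.07)&(W[...,2]>.06)&(W[...,2]<.19)
    P=np.c_[L[m][:,0],W[m][:,2]]; P=P[np.hypot(P[:,0]-.06,P[:,1]-.042)>.06]
    t=np.arctan2(P[:,1]-.042,.06-P[:,0]); print("  lid n",len(t),"ang",np.round(np.percentile(t,[10,50,90]),2) if len(t) else "")
def probe(n):
    p,d,c=grab(n); W=cloud(c,d)
    for nm,z,r in(("top",(.150,.17),.03),("plate",(.080,.089),.055)):
        m=(np.hypot(W[...,0]-.394,W[...,1]-.372)<r)&(W[...,2]>z[0])&(W[...,2]<z[1]); P=W[m]
        if len(P)>10: print(n,nm,len(P),np.round(cv2.minAreaRect((P[:,:2]*1000).astype(np.float32))[0],1),"z",round(float(np.median(P[:,2])),4))
    return p,W
E
python3 - <<'E'
from h import *
p,W=probe("wrist"); look("wrist",[2,3])
p,W=probe("scene"); look("scene",[2]); look("top",[1,2,3,4])
plan(.4,.3,.3,0)
E
```

```text
wrist top 474 [394.1 371.5] z 0.1612
wrist plate 1736 [394.6 371.6] z 0.0853
wrist 2 B [(array([0.5636, 0.0635, 0.0369]), 103)] Y [(array([0.5668, 0.0358, 0.0371]), 8), (array([0.5527, 0.0097, 0.0371]), 79)]
   dist 0.0279 yaw 6.6
   dist 0.0549 yaw -11.5
wrist 3 B [(array([0.4938, 0.2585, 0.0369]), 102)] Y [(array([0.4887, 0.2024, 0.0368]), 101)]
   dist 0.0563 yaw -5.2
scene top 83 [394.6 373.6] z 0.1594
scene plate 390 [394.3 372.9] z 0.084
scene 2 B [(array([0.5629, 0.0628, 0.0349]), 17)] Y [(array([0.5524, 0.0084, 0.0357]), 16)]
   dist 0.0554 yaw -10.9
top 1 B [(array([ 0.4406, -0.3122,  0.0389]), 12)] Y [(array([ 0.4503, -0.3679,  0.0372]), 29)]
   dist 0.0565 yaw 9.9
top 2 B [(array([0.5627, 0.0621, 0.0371]), 16)] Y [(array([0.5577, 0.0348, 0.0377]), 13), (array([0.5521, 0.0072, 0.037 ]), 27)]
   dist 0.0278 yaw -10.4
   dist 0.0559 yaw -10.9
top 3 B [(array([0.4925, 0.257 , 0.0372]), 14)] Y [(array([0.4871, 0.2012, 0.0366]), 22)]
   dist 0.0561 yaw -5.5
top 4 B [(array([ 0.5213, -0.1326,  0.037 ]), 26)] Y [(array([ 0.5317, -0.188 ,  0.0368]), 28)]
   dist 0.0564 yaw 10.6
t 40.33 tcp [0.3941 0.3719 0.2949] yaw -0.04 tilt [-0.0014 -0.0012] F [-0.73 -0.38  0.59] w 0.998 gf 0.0
shift [ 0.0118  0.1439 -0.01  ] dist 0.0724 rz -0.0001
```

The probe stands flat: top at z = 0.161, 0.5 mm from the plate centre. Next is lid 3: close the fingers, go behind the lid and swing it down.

Request:
send_rows([
  [0,0,0,0,0,0.0147],
  [0.0641,0.0378,0,0,0,0],
  [0.0641,0.0378,0,0,0,0],
  [0.0641,0.0378,0,0,0,0],
  [0.0641,0.0378,0,0,0,0],
  [0.0641,0.0378,0,0,0,0],
  [0.0641,0.0378,0,0,0,0],
  [0.0641,0.0378,0,0,0,0],
], fingers=-1)

```text
clock: 41.0
eef_pos: [0.6066, 0.2181, 0.2953]
ee_rot: [[0.996, -0.093, -0.001], [-0.093, -0.996, -0.0], [-0.001, 0.0, -1.0]]
force: [0.3, 0.7, 1.0]
width: 0.004
gripper_force: 0.0
```

Request:
send_rows([
  [0,0,0,0,0,0],
  [0,0,0,0,0,0],
  [0,0,0,0,0,0],
  [0,0,0,0,0,0],
])

```text
clock: 41.33
eef_pos: [0.6048, 0.2202, 0.296]
ee_rot: [[0.996, -0.092, -0.0], [-0.092, -0.996, 0.0], [-0.0, -0.0, -1.0]]
force: [-0.3, 0.5, 0.1]
width: 0.003
gripper_force: 0.0
```

```bash
cat >> h.py <<'E'
def box(b,yaw):
    a=np.radians(yaw); R=np.array([[np.cos(a),-np.sin(a)],[np.sin(a),np.cos(a)]]); return np.array(b)-R@[-.02,.028],R
def behind(b,yaw,x=.095,z=.137):
    o,R=box(b,yaw); q=o+R@[x,0]; plan(q[0],q[1],z,yaw)
    s=ctrl.read_state()["eef_pos"]; print("box xy of tcp",np.round(R.T@(s[:2]-o),4),"o",np.round(o,4))
E
python3 - <<'E'
from h import *
behind((.4935,.258),-5.3)
E
```

```text
t 41.33 tcp [0.6048 0.2202 0.296 ] yaw -5.28 tilt [-0.0003  0.0001] F [-0.27  0.54  0.1 ] w 0.003 gf 0.0
shift [0.0015 0.0012 0.3181] dist 0.159 rz 0.0
box xy of tcp [0.0943 0.0006] o [0.5108 0.2283]
```

Request:
send_rows([
  [0,0,0.07,0,0,0],
  [0,0,0.07,0,0,0],
  [0,0,0.07,0,0,0],
  [0,0,0.06,0,0,0],
  [0,0,0.048,0,0,0],
  [0,0,0,0,0,0],
  [0,0,0,0,0,0],
  [0,0,0,0,0,0],
])

```text
clock: 42.0
eef_pos: [0.6057, 0.2202, 0.1395]
ee_rot: [[0.996, -0.092, 0.002], [-0.092, -0.996, 0.001], [0.002, -0.001, -1.0]]
force: [0.5, 0.3, 0.8]
width: -0.003
gripper_force: 0.0
```

Request:
send_rows([
  [-0.031,0,0,0,0,0],
  [-0.031,0,0,0,0,0],
  [-0.03,0,0.002,0,0,0],
  [-0.03,0,0.002,0,0,0],
  [-0.026,0,0.016,0,0,0],
  [-0.026,0,0.016,0,0,0],
  [-0.024,0,0.02,0,0,0],
  [-0.024,0,0.02,0,0,0],
])

```text
clock: 42.67
eef_pos: [0.4953, 0.2305, 0.1018]
ee_rot: [[0.996, -0.093, 0.004], [-0.093, -0.996, 0.002], [0.004, -0.002, -1.0]]
force: [2.1, 0.1, 0.4]
width: 0.004
gripper_force: 0.4
```

Request:
send_rows([
  [-0.017,0,0.022,0,0,0],
  [-0.017,0,0.022,0,0,0],
  [-0.005,0,0.016,0,0,0],
  [-0.005,0,0.016,0,0,0],
  [-0.004,0,0.006,0,0,0],
  [-0.004,0,0.006,0,0,0],
  [0,0,0,0,0,0],
  [0,0,0,0,0,0],
])

```text
clock: 43.33
eef_pos: [0.4694, 0.2324, 0.0558]
ee_rot: [[0.996, -0.093, 0.0], [-0.093, -0.996, 0.0], [0.0, -0.0, -1.0]]
force: [0.7, 0.7, -0.1]
width: 0.001
gripper_force: 0.0
```

```bash
python3 - <<'E'
from h import *
behind((.4935,.258),-5.3,-.043,.05)
p,d,c=grab("wrist"); cv2.imwrite("pics/w8.png",p[...,::-1])
E
```

```text
t 43.33 tcp [0.4694 0.2324 0.0558] yaw -5.34 tilt [0.0005 0.0003] F [ 0.74  0.73 -0.13] w 0.001 gf 0.0
shift [-0.0028  0.0005  0.0116] dist 0.006 rz -0.0001
box xy of tcp [-0.0416  0.0003] o [0.5108 0.2283]
```

View pics/w8.png

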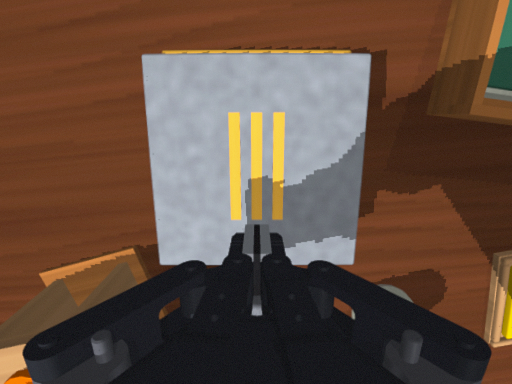

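The wrist view shows the grey lid (3 bars) flat under the fingertips at its front edge. Pressing past the catch.

Request:
send_rows([
  [-0.002,0,0.004,0,0,0],
  [0,0,0.004,0,0,0],
  [0,0,0.003,0,0,0],
  [0,0,0.002,0,0,0],
  [0,0,0,0,0,0],
  [0,0,0,0,0,0],
])

```text
clock: 43.88
eef_pos: [0.4681, 0.2325, 0.0496]
ee_rot: [[0.996, -0.093, 0.0], [-0.093, -0.996, 0.0], [0.0, -0.0, -1.0]]
force: [-4.2, -2.0, 13.7]
width: -0.003
gripper_force: 6.9
```

Request:
send_rows([
  [0,0,0.002,0,0,0],
  [0,0,0.002,0,0,0],
  [0,0,0,0,0,0],
  [0,0,0,0,0,0],
  [0,0,0,0,0,0],
])

```text
clock: 44.3
eef_pos: [0.4682, 0.2327, 0.049]
ee_rot: [[0.996, -0.093, 0.0], [-0.093, -0.996, 0.001], [0.0, -0.001, -1.0]]
force: [-14.0, -4.2, 31.5]
width: -0.001
gripper_force: 16.1
```

```bash
python3 - <<'E'
from h import *
behind((.4935,.258),-5.3,-.043,.05)
p,d,c=grab("wrist"); W=cloud(c,d); o,R=box((.4935,.258),-5.3)
L=(W[...,:2]-o)@R
for lo,hi in((-.055,-.02),(-.02,.02),(.02,.055)):
    m=(abs(L[...,1])<.055)&(abs(L[...,1])>.03)&(L[...,0]>lo)&(L[...,0]<hi)&(W[...,2]<.1); print(lo,m.sum(),np.round(np.median(W[m][:,2]),4))
E
```

```text
t 44.3 tcp [0.4682 0.2327 0.049 ] yaw -5.32 tilt [0.0004 0.0005] F [-14.    -4.17  31.52] w -0.001 gf 16.1
shift [-0.0004  0.0009 -0.0019] dist 0.0011 rz -0.0001
box xy of tcp [-0.0428  0.0004] o [0.5108 0.2283]
-0.055 4667 0.0497
-0.02 6500 0.05
0.02 6989 0.0502
```

The lid is shut flat, at 50 mm everywhere. Lifting off; volume 2 is next.

Request:
send_rows([
  [0,0,-0.01,0,0,0],
  [0,0,-0.05,0,0,0],
  [0,0,-0.07,0,0,0],
  [0,0,-0.07,0,0,0],
  [0,0,-0.07,0,0,0],
  [0,0,-0.07,0,0,0],
  [0,0,-0.06,0,0,0.0153],
  [0,0,0,0,0,0],
])

```text
clock: 45.02
eef_pos: [0.4691, 0.2329, 0.253]
ee_rot: [[0.981, -0.194, 0.007], [-0.194, -0.981, 0.003], [0.006, -0.004, -1.0]]
force: [0.7, -0.3, 0.3]
width: 0.004
gripper_force: 0.0
```

```bash
python3 - <<'E'
from h import *
look("top",[2,4]); look("scene",[2])
p,d,c=grab("wrist"); W=cloud(c,d); o,R=box((.4935,.258),-5.3)
L=(W[...,:2]-o)@R
for lo,hi in((-.055,-.02),(-.02,.02),(.02,.055)):
    m=(abs(L[...,1])<.055)&(L[...,0]>lo)&(L[...,0]<hi)&(W[...,2]<.1); print(lo,m.sum(),np.round(np.median(W[m][:,2]),4))
behind((.563,.063),-10.8,.095,.22)
E
```

```text
top 2 B [(array([0.5622, 0.0623, 0.036 ]), 21)] Y [(array([0.5583, 0.0348, 0.0375]), 9), (array([0.5524, 0.0071, 0.0369]), 28)]
   dist 0.0278 yaw -8.1
   dist 0.0561 yaw -10.1
top 4 B [(array([ 0.5214, -0.1327,  0.0366]), 26)] Y [(array([ 0.5321, -0.188 ,  0.0367]), 23)]
   dist 0.0563 yaw 11.0
scene 2 B [(array([0.5631, 0.0629, 0.0352]), 17)] Y [(array([0.552 , 0.008 , 0.0348]), 16)]
   dist 0.056 yaw -11.4
-0.055 2233 0.0506
-0.02 2763 0.0505
0.02 2626 0.0505
t 45.17 tcp [0.4679 0.2323 0.2459] yaw -10.79 tilt [-0.0008 -0.0002] F [-0.13  0.8  -1.29] w -0.005 gf 0.0
shift [0.4804 0.353  0.0516] dist 0.2992 rz 0.0
box xy of tcp [-0.1452  0.1765] o [0.5774 0.0317]
```

Request:
send_rows([
  [0.06,0.0441,0,0,0,0],
  [0.06,0.0441,0,0,0,0],
  [0.06,0.0441,0,0,0,0],
  [0.06,0.0441,0,0,0,0],
  [0.06,0.0441,0,0,0,0],
  [0.06,0.0441,0,0,0,0],
  [0.06,0.0441,0,0,0,0],
  [0.06,0.0441,0,0,0,0],
])

```text
clock: 45.83
eef_pos: [0.6711, 0.0123, 0.2443]
ee_rot: [[0.982, -0.187, -0.003], [-0.187, -0.982, 0.0], [-0.003, 0.0, -1.0]]
force: [-0.6, 0.0, 0.5]
width: 0.0
gripper_force: 0.0
```

Request:
send_rows([
  [0,0,0,0,0,0],
  [0,0,0.055,0,0,0],
  [0,0,0.055,0,0,0],
  [0,0,0.055,0,0,0],
  [0,0,0.051,0,0,0],
  [0,0,0,0,0,0],
  [0,0,0,0,0,0],
  [0,0,0,0,0,0],
])

```text
clock: 46.5
eef_pos: [0.6708, 0.0141, 0.1397]
ee_rot: [[0.982, -0.188, 0.0], [-0.188, -0.982, 0.0], [0.0, -0.0, -1.0]]
force: [0.9, -0.4, 1.0]
width: -0.0
gripper_force: 0.0
```

```bash
python3 - <<'E'
from h import *
behind((.563,.063),-10.8,.095,.1385)
E
```

```text
t 46.5 tcp [0.6708 0.0141 0.1397] yaw -10.82 tilt [0.0005 0.    ] F [ 0.91 -0.41  1.  ] w -0.0 gf 0.0
shift [-0.0001  0.0002  0.0024] dist 0.0012 rz -0.0
box xy of tcp [0.0951 0.0001] o [0.5774 0.0317]
```

Request:
send_rows([
  [-0.031,0,0,0,0,0],
  [-0.031,0,0,0,0,0],
  [-0.03,0,0.002,0,0,0],
  [-0.03,0,0.002,0,0,0],
  [-0.026,0,0.016,0,0,0],
  [-0.026,0,0.016,0,0,0],
  [-0.024,0,0.02,0,0,0],
  [-0.024,0,0.02,0,0,0],
])

```text
clock: 47.17
eef_pos: [0.562, 0.035, 0.1028]
ee_rot: [[0.982, -0.188, 0.004], [-0.188, -0.982, 0.0], [0.004, -0.001, -1.0]]
force: [0.2, -0.2, 0.2]
width: -0.003
gripper_force: 0.4
```

Request:
send_rows([
  [-0.017,0,0.022,0,0,0],
  [-0.017,0,0.022,0,0,0],
  [-0.005,0,0.016,0,0,0],
  [-0.005,0,0.016,0,0,0],
  [-0.005,0,0.006,0,0,0],
  [-0.005,0,0.006,0,0,0],
  [0,0,0,0,0,0],
  [0,0,0,0,0,0],
])

```text
clock: 47.83
eef_pos: [0.5355, 0.0399, 0.0573]
ee_rot: [[0.982, -0.188, 0.001], [-0.188, -0.982, -0.0], [0.001, -0.0, -1.0]]
force: [1.4, -0.3, 1.4]
width: -0.001
gripper_force: 0.8
```

```bash
python3 - <<'E'
from h import *
behind((.563,.063),-10.8,-.043,.0496)
E
```

```text
t 47.83 tcp [0.5355 0.0399 0.0573] yaw -10.84 tilt [ 0.0008 -0.    ] F [ 1.42 -0.3   1.36] w -0.001 gf 0.8
shift [-0.0007  0.0003  0.0154] dist 0.0077 rz -0.0001
box xy of tcp [-0.0427  0.0002] o [0.5774 0.0317]
```

Request:
send_rows([
  [0,0,0.004,0,0,0],
  [0,0,0.004,0,0,0],
  [0,0,0.004,0,0,0],
  [0,0,0.003,0,0,0],
  [0,0,0,0,0,0],
  [0,0,0,0,0,0],
])

```text
clock: 48.33
eef_pos: [0.5351, 0.04, 0.0497]
ee_rot: [[0.982, -0.188, -0.0], [-0.188, -0.982, 0.0], [-0.0, -0.0, -1.0]]
force: [-5.5, 1.0, 10.0]
width: -0.006
gripper_force: 4.7
```

```bash
cat >> h.py <<'E'
def lidz(b,yaw,n="wrist"):
    p,d,c=grab(n); W=cloud(c,d); o,R=box(b,yaw); L=(W[...,:2]-o)@R; r=[]
    for lo,hi in((-.055,-.02),(-.02,.02),(.02,.055)):
        m=(abs(L[...,1])<.055)&(abs(L[...,1])>.03)&(L[...,0]>lo)&(L[...,0]<hi)&(W[...,2]<.1); r.append((int(m.sum()),round(float(np.median(W[m][:,2])),4) if m.any() else None))
    print("lid z",n,r)
E
python3 - <<'E'
from h import *
behind((.563,.063),-10.8,-.043,.0496); lidz((.563,.063),-10.8)
E
```

```text
t 48.33 tcp [0.5351 0.04   0.0497] yaw -10.84 tilt [-0.0002  0.0001] F [-5.46  0.98 10.  ] w -0.006 gf 4.7
shift [0.0002 0.0003 0.0002] dist 0.0002 rz -0.0001
box xy of tcp [-0.0431  0.0002] o [0.5774 0.0317]
lid z wrist [(4674, 0.0502), (6505, 0.0502), (6951, 0.0503)]
```

Request:
send_rows([
  [0,0,-0.01,0,0,0],
  [0,0,-0.05,0,0,0],
  [0,0,-0.07,0,0,0],
  [0,0,-0.07,0,0,0],
  [0,0,-0.07,0,0,-0.0151],
  [0,0,-0.07,0,0,-0.0151],
  [0,0,-0.06,0,0,-0.0151],
  [0,0,0,0,0,-0.015],
])

```text
clock: 49.05
eef_pos: [0.5364, 0.0399, 0.2562]
ee_rot: [[0.981, 0.193, 0.008], [0.193, -0.981, 0.0], [0.008, 0.001, -1.0]]
force: [0.2, 0.1, 0.3]
width: -0.001
gripper_force: 0.0
```

```bash
python3 - <<'E'
from h import *
lidz((.563,.063),-10.8); look("top",[1,4]); look("scene",[4])
behind((.522,-.132),10.9,.095,.246)
E
```

```text
lid z wrist [(941, 0.0503), (1179, 0.0503), (1109, 0.0504)]
top 1 B [(array([ 0.4405, -0.3122,  0.0374]), 18)] Y [(array([ 0.4507, -0.3683,  0.0374]), 27)]
   dist 0.057 yaw 10.3
top 4 B [(array([ 0.5213, -0.1326,  0.037 ]), 26)] Y [(array([ 0.5317, -0.1873,  0.0378]), 26)]
   dist 0.0557 yaw 10.8
scene 4 B [(array([ 0.5215, -0.1313,  0.0354]), 11)] Y []
t 49.2 tcp [0.535  0.0399 0.2489] yaw 10.73 tilt [-0.0002 -0.    ] F [ 0.46  0.26 -0.22] w -0.001 gf 0.0
shift [0.1406 0.3883 0.0057] dist 0.2065 rz -0.0005
box xy of tcp [0.0253 0.1943] o [ 0.5469 -0.1557]
```

Request:
send_rows([
  [0.0234,0.0647,0,0,0,0],
  [0.0234,0.0647,0,0,0,0],
  [0.0234,0.0647,0,0,0,0],
  [0.0234,0.0647,0,0,0,0],
  [0.0234,0.0647,0,0,0,0],
  [0.0236,0.0648,0,0,0,0],
  [0,0,0,0,0,0],
])

```text
clock: 49.78
eef_pos: [0.6418, -0.1418, 0.246]
ee_rot: [[0.983, 0.182, -0.004], [0.182, -0.983, -0.0], [-0.004, -0.001, -1.0]]
force: [-1.7, 0.3, -0.7]
width: -0.001
gripper_force: 0.0
```

Request:
send_rows([
  [0,0,0.055,0,0,0],
  [0,0,0.055,0,0,0],
  [0,0,0.055,0,0,0],
  [0,0,0.054,0,0,0],
  [0,0,0,0,0,0],
  [0,0,0,0,0,0],
  [0,0,0,0,0,0],
])

```text
clock: 50.37
eef_pos: [0.641, -0.1374, 0.1409]
ee_rot: [[0.982, 0.187, 0.001], [0.187, -0.982, -0.0], [0.001, 0.0, -1.0]]
force: [0.7, -0.2, 0.3]
width: -0.004
gripper_force: 0.0
```

```bash
python3 - <<'E'
from h import *
behind((.522,-.132),10.9,.095,.139)
E
```

```text
t 50.37 tcp [ 0.641  -0.1374  0.1409] yaw 10.8 tilt [ 0.0007 -0.0001] F [ 0.72 -0.23  0.32] w -0.004 gf 0.0
shift [-0.0016  0.0003  0.0038] dist 0.0021 rz -0.0003
box xy of tcp [0.0958 0.0002] o [ 0.5469 -0.1557]
```

Request:
send_rows([
  [-0.032,0,0.001,0,0,0],
  [-0.031,0,0,0,0,0],
  [-0.03,0,0.002,0,0,0],
  [-0.03,0,0.002,0,0,0],
  [-0.026,0,0.016,0,0,0],
  [-0.026,0,0.016,0,0,0],
  [-0.024,0,0.02,0,0,0],
  [-0.024,0,0.02,0,0,0],
])

```text
clock: 51.03
eef_pos: [0.5316, -0.1589, 0.1034]
ee_rot: [[0.982, 0.188, 0.004], [0.188, -0.982, -0.001], [0.003, 0.002, -1.0]]
force: [0.5, 0.6, -0.0]
width: -0.001
gripper_force: 0.4
```

Request:
send_rows([
  [-0.017,0,0.022,0,0,0],
  [-0.017,0,0.022,0,0,0],
  [-0.005,0,0.016,0,0,0],
  [-0.005,0,0.016,0,0,0],
  [-0.005,0,0.006,0,0,0],
  [-0.005,0,0.007,0,0,0],
  [0,0,0,0,0,0],
  [0,0,0,0,0,0],
])

```text
clock: 51.7
eef_pos: [0.5049, -0.1637, 0.0571]
ee_rot: [[0.982, 0.188, 0.0], [0.188, -0.982, -0.0], [0.0, 0.0, -1.0]]
force: [-0.7, -0.1, 0.1]
width: 0.003
gripper_force: 0.0
```

```bash
python3 - <<'E'
from h import *
behind((.522,-.132),10.9,-.043,.0496)
E
```

```text
t 51.7 tcp [ 0.5049 -0.1637  0.0571] yaw 10.87 tilt [ 0.0003 -0.0001] F [-0.74 -0.15  0.1 ] w 0.003 gf 0.0
shift [-0.0005  0.0003  0.015 ] dist 0.0075 rz -0.0001
box xy of tcp [-0.0428  0.0001] o [ 0.5469 -0.1557]
```

Request:
send_rows([
  [0,0,0.004,0,0,0],
  [0,0,0.004,0,0,0],
  [0,0,0.004,0,0,0],
  [0,0,0.003,0,0,0],
  [0,0,0,0,0,0],
  [0,0,0,0,0,0],
])

```text
clock: 52.2
eef_pos: [0.5048, -0.1637, 0.0497]
ee_rot: [[0.982, 0.189, 0.0], [0.189, -0.982, -0.0], [-0.0, 0.0, -1.0]]
force: [-5.2, 0.4, 9.6]
width: 0.002
gripper_force: 4.7
```

```bash
python3 - <<'E'
from h import *
behind((.522,-.132),10.9,-.043,.0496); lidz((.522,-.132),10.9)
E
```

```text
t 52.2 tcp [ 0.5048 -0.1637  0.0497] yaw 10.87 tilt [ 0.     -0.0003] F [-5.21  0.38  9.63] w 0.002 gf 4.7
shift [-0.0002  0.0002  0.0003] dist 0.0002 rz -0.0001
box xy of tcp [-0.0429  0.0001] o [ 0.5469 -0.1557]
lid z wrist [(4675, 0.0502), (6477, 0.0502), (6965, 0.0503)]
```

Request:
send_rows([
  [0,0,-0.01,0,0,0],
  [0,0,-0.05,0,0,0],
  [0,0,-0.07,0,0,0],
  [0,0,-0.07,0,0,0],
  [0,0,-0.07,0,0,0],
  [0,0,-0.07,0,0,0],
  [0,0,-0.06,0,0,0.0025],
  [0,0,0,0,0,0],
])

```text
clock: 52.92
eef_pos: [0.506, -0.164, 0.256]
ee_rot: [[0.985, 0.172, 0.008], [0.172, -0.985, -0.003], [0.007, 0.004, -1.0]]
force: [-0.8, -0.1, 0.7]
width: 0.001
gripper_force: 0.0
```

```bash
python3 - <<'E'
from h import *
lidz((.522,-.132),10.9); look("top",[1]); look("wrist",[1])
behind((.4412,-.312),10,.095,.25)
E
```

```text
lid z wrist [(964, 0.0502), (1199, 0.0502), (1136, 0.0504)]
top 1 B [] Y []
wrist 1 B [(array([ 0.4413, -0.3111,  0.037 ]), 74)] Y []
t 53.07 tcp [ 0.5046 -0.1635  0.2487] yaw 9.98 tilt [-0.0002  0.0002] F [ 0.4   0.51 -1.03] w -0.002 gf 0.0
shift [ 0.0536  0.3264 -0.0027] dist 0.1654 rz -0.0001
box xy of tcp [0.0683 0.1632] o [ 0.4658 -0.3361]
```

Request:
send_rows([
  [0.0107,0.0653,0,0,0,0],
  [0.0107,0.0653,0,0,0,0],
  [0.0107,0.0653,0,0,0,0],
  [0.0107,0.0653,0,0,0,0],
  [0.0107,0.0652,0,0,0,0],
  [0,0,0,0,0,0],
])

```text
clock: 53.57
eef_pos: [0.5595, -0.3237, 0.2458]
ee_rot: [[0.985, 0.171, -0.004], [0.171, -0.985, 0.001], [-0.003, -0.002, -1.0]]
force: [-0.5, 0.6, 0.4]
width: 0.002
gripper_force: 0.0
```

Request:
send_rows([
  [0,0,0.055,0,0,0],
  [0,0,0.055,0,0,0],
  [0,0,0.055,0,0,0],
  [0,0,0.054,0,0,0],
  [0,0,0,0,0,0],
  [0,0,0,0,0,0],
  [0,0,0,0,0,0],
])

```text
clock: 54.15
eef_pos: [0.5595, -0.3197, 0.1409]
ee_rot: [[0.985, 0.173, 0.001], [0.173, -0.985, -0.0], [0.0, 0.0, -1.0]]
force: [0.0, -0.7, 0.9]
width: 0.001
gripper_force: 0.0
```

```bash
python3 - <<'E'
from h import *
behind((.4412,-.3117),10,.095,.139)
E
```

```text
t 54.15 tcp [ 0.5595 -0.3197  0.1409] yaw 9.98 tilt [ 0.0005 -0.0003] F [ 0.03 -0.71  0.95] w 0.001 gf 0.0
shift [-0.0003 -0.0009  0.0037] dist 0.0019 rz -0.0001
box xy of tcp [ 0.0951 -0.0005] o [ 0.4658 -0.3358]
```

Request:
send_rows([
  [-0.031,0,0.001,0,0,0],
  [-0.031,0,0,0,0,0],
  [-0.03,0,0.002,0,0,0],
  [-0.03,0,0.002,0,0,0],
  [-0.026,0,0.016,0,0,0],
  [-0.026,0,0.016,0,0,0],
  [-0.024,0,0.02,0,0,0],
  [-0.024,0,0.02,0,0,0],
])

```text
clock: 54.82
eef_pos: [0.4497, -0.3394, 0.1026]
ee_rot: [[0.985, 0.173, 0.002], [0.173, -0.985, -0.002], [0.002, 0.002, -1.0]]
force: [2.1, 0.5, 0.6]
width: -0.001
gripper_force: 0.4
```

Request:
send_rows([
  [-0.017,0,0.022,0,0,0],
  [-0.017,0,0.022,0,0,0],
  [-0.005,0,0.016,0,0,0],
  [-0.005,0,0.016,0,0,0],
  [-0.005,0,0.006,0,0,0],
  [-0.005,0,0.007,0,0,0],
  [0,0,0,0,0,0],
  [0,0,0,0,0,0],
])

```text
clock: 55.48
eef_pos: [0.4235, -0.3436, 0.0568]
ee_rot: [[0.985, 0.173, -0.0], [0.173, -0.985, -0.0], [-0.0, -0.0, -1.0]]
force: [-0.3, 0.7, -0.6]
width: -0.002
gripper_force: 0.0
```

```bash
python3 - <<'E'
from h import *
behind((.4412,-.3117),10,-.043,.0496)
E
```

```text
t 55.48 tcp [ 0.4235 -0.3436  0.0568] yaw 9.98 tilt [-0.0001 -0.    ] F [-0.25  0.66 -0.58] w -0.002 gf 0.0
shift [-0.     -0.0007  0.0143] dist 0.0072 rz -0.0001
box xy of tcp [-0.043  -0.0004] o [ 0.4658 -0.3358]
```

Request:
send_rows([
  [0,0,0.004,0,0,0],
  [0,0,0.004,0,0,0],
  [0,0,0.004,0,0,0],
  [0,0,0.0025,0,0,0],
  [0,0,0,0,0,0],
  [0,0,0,0,0,0],
])

```text
clock: 55.98
eef_pos: [0.4234, -0.3437, 0.0498]
ee_rot: [[0.985, 0.173, -0.0], [0.173, -0.985, -0.0], [-0.0, 0.0, -1.0]]
force: [-2.3, 0.1, 7.2]
width: -0.002
gripper_force: 3.2
```

```bash
python3 - <<'E'
from h import *
plan(.42,-.34,.05); lidz((.4412,-.3117),10)
E
```

```text
t 55.98 tcp [ 0.4234 -0.3437  0.0498] yaw 9.97 tilt [-0.0001 -0.0002] F [-2.27  0.11  7.19] w -0.002 gf 3.2
shift [-0.0053 -0.0085 -0.0005] dist 0.005 rz None
lid z wrist [(4669, 0.0502), (6507, 0.0502), (6914, 0.0503)]
```

Request:
send_rows([
  [0,0,-0.01,0,0,0],
  [0,0,-0.05,0,0,0],
  [0,0,-0.07,0,0,0],
  [0,0,-0.07,0,0,0],
  [0,0,-0.07,0,0,0],
  [0,0,-0.07,0,0,0],
  [0,0,-0.06,0,0,0],
  [0,0,0,0,0,0],
])

```text
clock: 56.7
eef_pos: [0.4244, -0.3444, 0.2563]
ee_rot: [[0.985, 0.173, 0.006], [0.173, -0.985, -0.005], [0.005, 0.006, -1.0]]
force: [0.4, -0.3, 0.1]
width: -0.005
gripper_force: 0.0
```

Request:
send_rows([
  [-0.02,0.07,0,0,0,0],
  [-0.02,0.07,0,0,0,0],
  [-0.02,0.07,0,0,0,0],
  [-0.02,0.07,0,0,0,0],
  [-0.02,0.07,0,0,0,0],
  [0,0,0,0,0,0],
  [0,0,0,0,0,0],
  [0,0,0,0,0,0],
])

```text
clock: 57.37
eef_pos: [0.4045, -0.5243, 0.249]
ee_rot: [[0.985, 0.173, -0.0], [0.173, -0.985, 0.001], [-0.0, -0.001, -1.0]]
force: [-0.3, 0.1, -0.4]
width: 0.003
gripper_force: 0.0
```

```bash
python3 - <<'E'
from h import *
for b,y in(((.4412,-.3117),10),((.563,.063),-10.8),((.4935,.258),-5.3),((.522,-.132),10.9)): lidz(b,y,"top")
p,W=probe("top"); plan(.4,-.5,.25); probe("scene")
cv2.imwrite("pics/t9.png",cv2.resize(p[...,::-1],(800,600)))
E
```

```text
lid z top [(215, 0.0513), (247, 0.051), (218, 0.0509)]
lid z top [(209, 0.0506), (237, 0.0503), (213, 0.0509)]
lid z top [(210, 0.0513), (241, 0.0506), (210, 0.0507)]
lid z top [(214, 0.0509), (241, 0.0509), (210, 0.0508)]
top top 86 [391.5 370.5] z 0.161
top plate 425 [392.5 370.6] z 0.0852
t 57.62 tcp [ 0.4048 -0.5238  0.25  ] yaw 10.03 tilt [ 0.0005 -0.0006] F [-0.06  0.11  0.08] w 0.0 gf 0.0
shift [-0.0011 -0.0485 -0.0001] dist 0.0243 rz None
scene top 84 [394.2 373.4] z 0.1595
scene plate 389 [394.5 373.1] z 0.0841
```

View pics/t9.png

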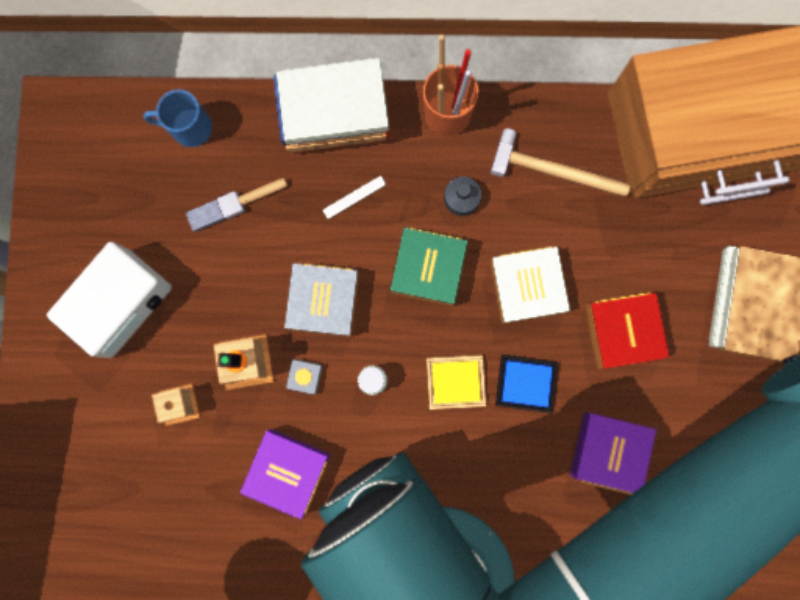

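The top view shows all four lids shut: grey (322,299), green (430,266), white (531,284), red (630,330). The probe is upright in its rest (232,360), the other items haven't moved, and the arm is clear. Handing in.

```bash
python3 -c "
from h import *; print(order.sign_off())"
```

```text
the job is handed in; nothing more can be done
None
```

The job is handed in, but no verdict came back. I zeroed the probe on the disc, touched the blue dots on volumes 1 to 4 in order, and checked the disc again. The probe is back upright in its rest, all four lids measured shut, and nothing else was disturbed.

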